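# Stack spoon blanks to dry and set the blower

## Task

Stack the wet spoon blanks on the drying base for drying: longest at the bottom and shortest on top, each one centred and lengthwise across the two bearers, with one spacer between each two blanks, and once you have let go of a blank press down firmly on its top to feel that it lies flat before you add anything more. Then stand the steel weight lengthwise on the middle of the top blank, and last of all turn the blower's dial clockwise to its stop. Leave the carving tools and other things on the bench alone.

Things in the scene. Friction and masses are not known exactly. Their poses are not given: they have to be found in the camera images.
- blank_red: sawn spoon blank of pale wood, 200 mm long, 60 mm wide, 22 mm thick, both ends sealed with red wax, lying flat, either face up; origin at its middle (11 mm above its underside), x along its length, y across its width, z through its thickness; about 180 g. Not there in every run: of red, green and blue two or all three are on the bench.
- blank_green: sawn spoon blank of mid-brown wood, 180 mm long, 60 mm wide, 22 mm thick, both ends sealed with green wax, lying flat, either face up; origin at its middle (11 mm above its underside), x along its length, y across its width, z through its thickness; about 160 g. Not there in every run: of red, green and blue two or all three are on the bench.
- blank_blue: sawn spoon blank of pale wood, 160 mm long, 60 mm wide, 22 mm thick, both ends sealed with blue wax, lying flat, either face up; origin at its middle (11 mm above its underside), x along its length, y across its width, z through its thickness; about 140 g. Not there in every run: of red, green and blue two or all three are on the bench.
- blank_yellow: sawn spoon blank of mid-brown wood, 140 mm long, 60 mm wide, 22 mm thick, both ends sealed with yellow wax, lying flat, either face up; origin at its middle (11 mm above its underside), x along its length, y across its width, z through its thickness; about 130 g. Always there.
- spacer_1: plywood H-shaped spacer for an air gap between two blanks: two sticks 16 x 80 x 16 mm high lying along its y, centred at x = +50 and -50 mm, joined by a middle rail along x, 16 mm wide, 3 to 11 mm above the underside (pinch it across its 16 mm); origin at the centre of the underside; 40 g. Three alike; one may be left over
- spacer_2: plywood H-shaped spacer for an air gap between two blanks: two sticks 16 x 80 x 16 mm high lying along its y, centred at x = +50 and -50 mm, joined by a middle rail along x, 16 mm wide, 3 to 11 mm above the underside (pinch it across its 16 mm); origin at the centre of the underside; 40 g. Three alike; one may be left over
- spacer_3: plywood H-shaped spacer for an air gap between two blanks: two sticks 16 x 80 x 16 mm high lying along its y, centred at x = +50 and -50 mm, joined by a middle rail along x, 16 mm wide, 3 to 11 mm above the underside (pinch it across its 16 mm); origin at the centre of the underside; 40 g. Three alike; one may be left over
- weight: dark steel stacking weight: plate 120 (x) x 56 (y) x 14 mm thick with a red bar handle along x above it, bar 100 mm long and 18 x 18 mm thick, from 41 to 59 mm above the underside, posts at x = +40 and -40 mm; origin at the centre of the underside; about 0.8 kg
- rack: drying base, fixed to the bench: plywood foot 240 (x) x 120 (y) x 12 mm with two hardwood bearers 16 mm wide along its y, centred at x = +50 and -50 mm, whose tops are 32 mm above the bench; origin at the centre of its underside on the bench, z up. Blanks lie along its x, centred over it, on both bearers; spacer sticks lie above the bearers
- blower: grey bench blower, fixed, 300 (x) x 104 (y) x 78 mm high, its louvred slot (on its -y face) aimed at the drying base (about 210 mm between centres); origin at the centre of its underside. The dial is on its top, 85 mm from its centre towards its -x end
- dial (a joint): the blower's speed dial on a vertical axis: 0 = off, grows as it is turned clockwise seen from above, end stop (full speed) at 4.71 rad; it starts part way. A little friction holds it where it is left
- dial_grip (a point): point on the dial's axis at the height to grip its bar; turns with the dial: the bar lies along its x, pinch it across y; z up. The bar is 42 mm long, 14 mm wide and stands from 90 to 122 mm above the bench, this point at 115 mm; a white line on the bar's -x half points to the scale of white ticks, whose last, red tick is full speed
- mallet: bystander, leave it alone: carver's mallet of dark wood lying on its side, 250 mm long, head 150 x 70 x 64 mm; origin at bench level below the head's handle end, x towards the head
- bowl: bystander, leave it alone: small turned wooden bowl standing upside down, 116 mm across, 52 mm high; origin under its centre
- gouge_wide: bystander, leave it alone: carving gouge with pale wood handle, 230 mm long, 24 mm thick, blade 18 mm wide; origin where blade meets handle, x towards the blade tip
- gouge_narrow: bystander, leave it alone: carving gouge with pale wood handle, 230 mm long, 24 mm thick, blade 10 mm wide; origin where blade meets handle, x towards the blade tip
- pencil: bystander, leave it alone: red carpenter's pencil, 187 mm long, 8 mm thick, lying on the bench; origin under its middle, x along it
- tape: bystander, leave it alone: yellow and black tape measure standing on edge, 70 x 40 x 65 mm high; origin under its centre
Things that resemble listed ones, but are neither listed nor needed, are in the scene too. Leave any black look-alike of the blank_yellow alone.

How it is judged:
On the way, in this order (a step that is already met when the one before it is completed fails the run):
1. the largest (red-ended) blank, if there is one, lies level on the bearers or on the spacer below it and, let go, is pressed down from above (horizontal distance between blank_red and rack below 0.02 m and angle between the x axis of blank_red and the x axis of rack, either way round below 0.15 rad and angle between the z axis of blank_red and the z axis of rack, either way round below 0.04 rad and z of blank_red in the frame of rack between 0.0385 and 0.0475 m and contact force between the fingers and blank_red above 4 N and (z of the grasp point in the frame of blank_red between 0.023 and 0.2 m or z of the grasp point in the frame of blank_red between -0.2 and -0.023 m) and (contact force between blank_red and rack above 6 N or contact force between blank_red and spacer_1 above 6 N or contact force between blank_red and spacer_2 above 6 N or contact force between blank_red and spacer_3 above 6 N)), for 0.15 s.
2. the green-ended blank, if there is one, lies level on the bearers or on the spacer below it and, let go, is pressed down from above (horizontal distance between blank_green and rack below 0.02 m and angle between the x axis of blank_green and the x axis of rack, either way round below 0.15 rad and angle between the z axis of blank_green and the z axis of rack, either way round below 0.04 rad and (z of blank_green in the frame of rack between 0.0385 and 0.0475 m or z of blank_green in the frame of rack between 0.0765 and 0.0855 m) and contact force between the fingers and blank_green above 4 N and (z of the grasp point in the frame of blank_green between 0.023 and 0.2 m or z of the grasp point in the frame of blank_green between -0.2 and -0.023 m) and (contact force between blank_green and rack above 6 N or contact force between blank_green and spacer_1 above 6 N or contact force between blank_green and spacer_2 above 6 N or contact force between blank_green and spacer_3 above 6 N)), for 0.15 s.
3. the blue-ended blank, if there is one, lies level on the bearers or on the spacer below it and, let go, is pressed down from above (horizontal distance between blank_blue and rack below 0.02 m and angle between the x axis of blank_blue and the x axis of rack, either way round below 0.15 rad and angle between the z axis of blank_blue and the z axis of rack, either way round below 0.04 rad and (z of blank_blue in the frame of rack between 0.0765 and 0.0855 m or z of blank_blue in the frame of rack between 0.1145 and 0.1235 m) and contact force between the fingers and blank_blue above 4 N and (z of the grasp point in the frame of blank_blue between 0.023 and 0.2 m or z of the grasp point in the frame of blank_blue between -0.2 and -0.023 m) and (contact force between blank_blue and rack above 6 N or contact force between blank_blue and spacer_1 above 6 N or contact force between blank_blue and spacer_2 above 6 N or contact force between blank_blue and spacer_3 above 6 N)), for 0.15 s.
4. the smallest (yellow-ended) blank lies level on the bearers or on the spacer below it and, let go, is pressed down from above (horizontal distance between blank_yellow and rack below 0.02 m and angle between the x axis of blank_yellow and the x axis of rack, either way round below 0.15 rad and angle between the z axis of blank_yellow and the z axis of rack, either way round below 0.04 rad and (z of blank_yellow in the frame of rack between 0.1145 and 0.1235 m or z of blank_yellow in the frame of rack between 0.1525 and 0.1615 m) and contact force between the fingers and blank_yellow above 4 N and (z of the grasp point in the frame of blank_yellow between 0.023 and 0.2 m or z of the grasp point in the frame of blank_yellow between -0.2 and -0.023 m) and (contact force between blank_yellow and rack above 6 N or contact force between blank_yellow and spacer_1 above 6 N or contact force between blank_yellow and spacer_2 above 6 N or contact force between blank_yellow and spacer_3 above 6 N)), for 0.15 s.
5. the weight stands on the top blank, let go (horizontal distance between weight and rack below 0.025 m and angle between the x axis of weight and the x axis of rack, either way round below 0.2 rad and angle between weight's own z axis and vertical below 0.05 rad and (z of weight in the frame of blank_yellow between 0.007 and 0.015 m or z of weight in the frame of blank_yellow between -0.015 and -0.007 m) and contact force between the fingers and weight below 0.2 N and linear speed of weight below 0.03 m/s), for 0.3 s.
6. the blower dial is turned fully clockwise, against its stop (value of joint dial above 4.6 rad), for 0.2 s.
At the end, for the whole second after the job is handed in: The blanks lie level and at rest on the base, longest lowest, one spacer between each two (heights within 4 mm), each within 20 mm of centre and 9 degrees of line; the weight stands on the top blank within 25 mm and 11 degrees; the dial is within 0.1 rad of its stop (horizontal distance between each of blank_red, blank_green, blank_blue, blank_yellow and rack below 0.02 m and angle between the x axis of each of blank_red, blank_green, blank_blue, blank_yellow and the x axis of rack, either way round below 0.15 rad and angle between the z axis of each of blank_red, blank_green, blank_blue, blank_yellow and the z axis of rack, either way round below 0.04 rad and z of blank_red in the frame of rack between 0.0385 and 0.0475 m and linear speed of each of blank_red, blank_green, blank_blue, blank_yellow, weight below 0.02 m/s and (z of blank_green in the frame of rack between 0.0385 and 0.0475 m or z of blank_green in the frame of rack between 0.0765 and 0.0855 m) and (z of blank_blue in the frame of rack between 0.0765 and 0.0855 m or z of blank_blue in the frame of rack between 0.1145 and 0.1235 m) and (z of blank_yellow in the frame of rack between 0.1145 and 0.1235 m or z of blank_yellow in the frame of rack between 0.1525 and 0.1615 m) and horizontal distance between weight and rack below 0.025 m and angle between the x axis of weight and the x axis of rack, either way round below 0.2 rad and angle between weight's own z axis and vertical below 0.05 rad and (z of weight in the frame of blank_yellow between 0.007 and 0.015 m or z of weight in the frame of blank_yellow between -0.015 and -0.007 m) and value of joint dial above 4.6 rad); the robot touches nothing.
It fails at once if a bystander (mallet, bowl, gouge, pencil or tape) is moved more than 4 cm (distance of any of mallet, bowl, gouge_wide, gouge_narrow, pencil, tape from where it was at the start of the episode above 0.04 m).
Of blank_red, blank_green, blank_blue only 2 to 3 are there at a start; the rules pass over those that are not, and their reading is None.
At some moment in a run one of blank_yellow may be knocked a few centimetres aside while the robot is not near it.
Once in a run the grip may slacken for a moment while it holds something.
It also fails if it takes over 210 s, if anything falls off the work surface, if the arm or the gripper's body presses on something with over 40 N, if the wrist force passes 120 N, or if a joint passes its speed limit or range.

## Robot

A 6-joint arm with a two-finger parallel gripper is mounted at the origin on the work surface. World frame = base frame: x ahead of the robot, y to its left, z up, the work surface at z = 0. Lengths are in m, angles in rad, forces in N, time in s.
With the tool pointing down it reaches from about 0.225 to 0.875 m from the base axis. Payload 3.4 kg.
Tool frame: the origin (TCP) lies on the centre line of the jaws, within the pads' length; the fingertips stand 11 mm ahead of it and the grasp point (between the pads) lies 8 mm behind it; z points along the fingers, y is the line along which they close (so a half turn about z gives the same grasp; the last joint's range is limited). The gripper opens to 85 mm and grips with 20 to 120 N. Pads are 22 mm wide; open, the fingers measure 114 mm over their backs; the gripper's body (76 mm by 85 mm) begins 54 mm behind the grasp point. The pads swing forward as they close: fully open they stand 13 mm farther back than shut.
Start: joints at [-1.435, 0.276, 1.505, -0, 1.361, -0.121], TCP at [0.146, -0.556, 0.242] pointing down, gripper open.
Joint ranges: [-2.89, 2.89], [-0.75, 2.08], [0.22, 2.7], [-1.18, 4.32], [0.11, 2.71], [-2.7, 2.7]. Speed limits (rad/s): [2.57, 2.57, 3.14, 3.14, 3.14, 3.14].

## Interface

Orientations are given as a unit quaternion [w, x, y, z].
In Python, from rig import manip, eyes, job gives the robot as it stands.
- The arm moves only by the tool drive_tool, never from a script. Its argument "rows" is a list of rows, each a list of 3 entries, a list of its own where there are three numbers: the turn, a rotation vector about the world's x, y, z in rad, then the shift along the world's x, y, z in cm, then the finger opening in cm, from 0 to 8.54. A call has 1 to 8 rows; each row shifts and turns the commanded pose from where the row before left it; what a row does not reach is not made up. A row lasts 1/8 s, in which the tool goes at most 62.5 mm and 10.7 degrees, less where a joint would pass 70% of its speed; a pose out of reach is approached as far as the arm can. A call is refused whole if a number of a shift passes 6.25 or a number of a turn 0.188, either way. A call with a gripper value outside its range is refused whole. The fingers move at their own pace and stop on an object; "force" is the grip in N (left out, the last holds). Time passes only in rows, so rows that do not move let the fingers close. It gives the time, the measured TCP pose, the force, the opening and the grip force at its end, in the units of the state.
- manip.get_state(): the state, without advancing time (a new reading comes with each control period).
- eyes.get_image(name): name is "scene" or "top" or "wrist"; returns the picture (420x560x3 uint8, red, green, blue); there is no depth.
- eyes.get_calibration(name): a dict with "camera_matrix" (3x3 intrinsics, pixels), "k1" (the pictures are not rectified: a ray, as slopes to the right and down, at radius r is drawn at 1 + k1 r^2 times it, then the intrinsics apply), "view" (4x4, takes a point from world to camera coordinates). Camera axes: x right, y up, looking along -z (the intrinsics and any distortion apply to the point x, -y, -z); pixel columns grow to the right and rows downward; lengths in m; the calibration is good to about 2 mm. A picture is of the moment at which its call begins: read the wrist's pose just before it. get_calibration takes no time and is no camera call; for the wrist camera it gives the pose at the moment of the call.
- job.sign_off(): hands the job in; it is judged then, once.
The state is a dict: "clock": time; "qpos": joint angles; "qd": joint speeds; "effort": joint torques, N m; "position": TCP position; "ee_rot": TCP orientation; "contact_force": force on the tool from outside, world axes, zero at the start; "moment": the same for the moment, N m; "width": finger opening in m; "gripper_force": force on a finger pad.
Only numpy, scipy, OpenCV 4.12 (cv2) and the standard library are available. Lean on these libraries where they do the work, as an engineer would, in place of code of your own. Each camera call takes 0.05 s, during which the arm holds its last target. There are 200 camera calls.

## Working session

There is one attempt and no reset: what is moved stays moved. The work goes in short steps, Python scripts to look and compute and a tool call to move; the robot and the scene stay as the last step left them, time stands still between calls to the robot, and variables do not carry over. Pictures are saved under pics/ and viewed, at most 14 in all, crops included, and the job is handed in when it is done.

Besides the shell and the picture viewer there is one more tool, called after ">>>" as a command line: name --argument value ..., lists and objects as JSON in quotes. drive_tool: Moves the arm, as the interface text tells. Its arguments: {"type":"object","properties":{"rows":{"type":"array"},"force":{"type":"number"}},"required":["rows"]}

```bash
mkdir -p pics; ls; cat > h.py <<'E'
import numpy as np, cv2
from rig import manip, eyes, job
def snap(name,fn,crop=None,scale=1):
    im=eyes.get_image(name)
    np.save('pics/'+fn+'.npy',im)
    if crop: 
        a,b,c,d=crop; im=im[b:d,a:c]
    if scale!=1: im=cv2.resize(im,None,fx=scale,fy=scale,interpolation=cv2.INTER_CUBIC)
    cv2.imwrite('pics/'+fn+'.png',im[:,:,::-1])
def px2w(cal,pts,z):
    K=np.array(cal['camera_matrix']);V=np.array(cal['view']);k=cal['k1']
    out=[]
    for (u,v) in pts:
        d=np.array([(u-K[0,2])/K[0,0],(v-K[1,2])/K[1,1]])
        s=d.copy()
        for _ in range(30): s=d/(1+k*(s@s))
        R=V[:3,:3];t=V[:3,3]
        ray=R.T@np.array([s[0],-s[1],-1]);c=-R.T@t
        out.append((c+ray*(z-c[2])/ray[2])[:2])
    return np.array(out)
def w2px(cal,P):
    K=np.array(cal['camera_matrix']);V=np.array(cal['view']);k=cal['k1']
    P=np.atleast_2d(P);c=P@V[:3,:3].T+V[:3,3]
    s=np.c_[c[:,0]/-c[:,2],-c[:,1]/-c[:,2]]
    s=s*(1+k*(s**2).sum(1,keepdims=True))
    return s*[K[0,0],K[1,1]]+[K[0,2],K[1,2]]
E
python3 - <<'E'
from h import *
np.set_printoptions(precision=4,suppress=True)
for n in ['top','scene']:
    c=eyes.get_calibration(n);V=np.array(c['view']);print(n,-V[:3,:3].T@V[:3,3],np.array(c['camera_matrix'])[0],c['k1'])
snap('top','top0',None,1.42);snap('scene','scene0',None,1.42)
s=manip.get_state();print(s)
E
```

```text
pics
top [ 0.4531 -0.0987  1.4297] [445.6788   0.     282.2665] -0.025874225822699114
scene [ 1.2373 -0.5024  1.1047] [436.6454   0.     281.9996] 0.021742165060420728
{'clock': 0.1, 'qpos': array([-1.435 ,  0.2766,  1.506 , -0.    ,  1.3607, -0.121 ]), 'qd': array([ 0.001 , -0.0015, -0.003 , -0.0006,  0.0002, -0.0004]), 'effort': array([  0.0012, -41.77  , -24.6406,  -0.0003,   0.0057,   0.    ]), 'position': array([ 0.146 , -0.5557,  0.2415]), 'ee_rot': array([-0.0008,  0.9918,  0.1281, -0.    ]), 'contact_force': array([1.0053, 0.984 , 0.0552]), 'moment': array([ 0.0032,  0.0371, -0.0206]), 'gripper_force': 0.0, 'width': 0.08575967720902011}
```

View pics/top0.png

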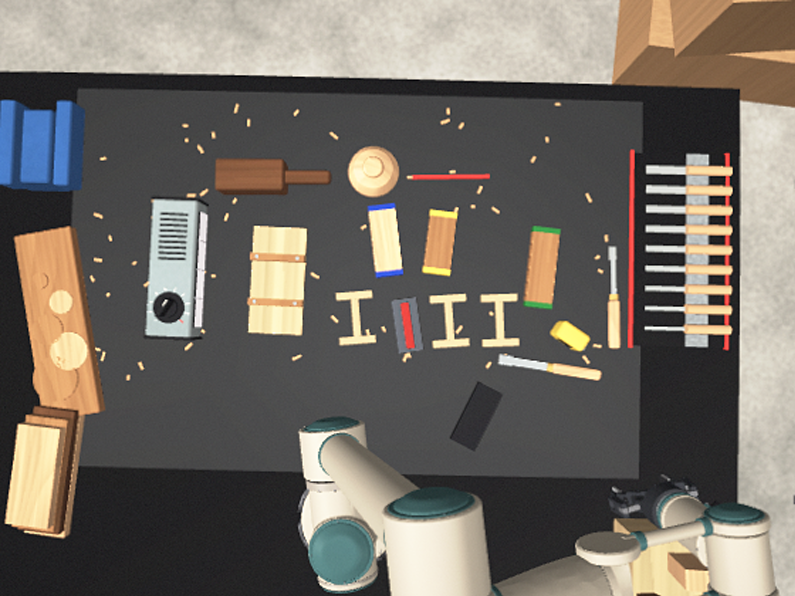

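View pics/scene0.png

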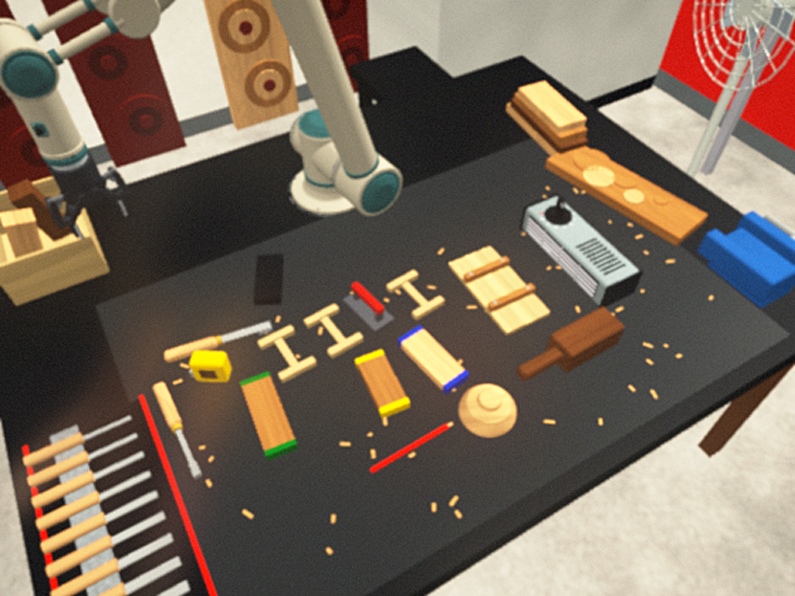

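The bench holds the green, blue and yellow blanks, with no red one. The three spacers, the weight and the rack are left of and below the blanks, and the blower with its dial is far left. A black look-alike block also lies there. I'll fit poses to the silhouettes.

```bash
cat > fit.py <<'E'
from h import *
from scipy.optimize import minimize
def box(x0,x1,y0,y1,z0,z1): return np.array([[x,y,z] for x in(x0,x1) for y in(y0,y1) for z in(z0,z1)])
def blank(L): return [box(-L/2,L/2,-.03,.03,0,.022)]
H=[box(.042,.058,-.04,.04,0,.016),box(-.058,-.042,-.04,.04,0,.016),box(-.042,.042,-.008,.008,.003,.011)]
RACK=[box(-.12,.12,-.06,.06,0,.012),box(.042,.058,-.06,.06,.012,.032),box(-.058,-.042,-.06,.06,.012,.032)]
BAR=[box(-.05,.05,-.009,.009,.041,.059)]
BLOW=[box(-.15,.15,-.052,.052,0,.078)]
S=4
def render(cal,boxes,p,roi,z0=0):
    a,b,c,d=roi;m=np.zeros(((d-b)*S,(c-a)*S),np.uint8)
    R=np.array([[np.cos(p[2]),-np.sin(p[2])],[np.sin(p[2]),np.cos(p[2])]])
    for B in boxes:
        P=np.c_[B[:,:2]@R.T+p[:2],B[:,2]+z0]
        q=(w2px(cal,P)-[a-.5,b-.5])*S
        cv2.fillConvexPoly(m,cv2.convexHull(np.round(q).astype(np.int32)),1)
    return cv2.resize(m.astype(np.float32),(c-a,d-b),interpolation=cv2.INTER_AREA)
def fit(im,cal,boxes,roi,mask,yaw,z0=0):
    a,b,c,d=roi;m=mask(im[b:d,a:c].astype(int)).astype(np.uint8)
    n,l,st,ce=cv2.connectedComponentsWithStats(m)
    k=1+st[1:,4].argmax();M=cv2.morphologyEx((l==k).astype(np.uint8),cv2.MORPH_CLOSE,np.ones((3,3))).astype(np.float32)
    ctr=px2w(cal,[ce[k]+[a,b]],z0+boxes[0][:,2].max())[0]
    f=lambda p:1-np.minimum(M,r:=render(cal,boxes,p,roi,z0)).sum()/np.maximum(M,r).sum()
    best=min((minimize(f,[*ctr,yaw+dy],method='Nelder-Mead',options=dict(initial_simplex=[[*ctr,yaw+dy],[ctr[0]+.01,ctr[1],yaw+dy],[ctr[0],ctr[1]+.01,yaw+dy],[*ctr,yaw+dy+.15]],xatol=1e-5)) for dy in(-.12,0.,.12)),key=lambda r:r.fun)
    return best.x,1-best.fun
bright=lambda i:i.max(2)>105
sat=lambda i:(i.max(2)-i.min(2))>40
any_=lambda i:(i.max(2)>110)|((i.max(2)-i.min(2))>45)
red=lambda i:(i[:,:,0]-i[:,:,1:].max(2))>60
ROI=lambda *v:[int(x/1.42) for x in v]
E
python3 - <<'E'
from fit import *
np.set_printoptions(precision=4,suppress=True)
im=np.load('pics/top0.npy');cal=eyes.get_calibration('top')
for n,B,r,m,y in [('green',blank(.18),(515,218,570,318),any_,-.1),('blue',blank(.16),(360,198,410,282),any_,.1),('yellow',blank(.14),(415,203,465,280),any_,-.1),
 ('sA',H,(333,286,380,350),bright,.05),('sB',H,(427,288,472,352),bright,.05),('sC',H,(477,288,524,352),bright,.05),
 ('rack',RACK,(240,218,314,342),bright,0),('bar',BAR,(392,290,425,358),red,.05),('blower',BLOW,(138,190,215,345),bright,0)]:
    p,q=fit(im,cal,B,ROI(*r),m,y);print(n,p,np.degrees(p[2]),round(q,3))
# crop dial and weight
a=cv2.resize(im[130:245,95:155],None,fx=5,fy=5,interpolation=cv2.INTER_CUBIC);b=cv2.resize(im[195:260,260:310],None,fx=8,fy=8,interpolation=cv2.INTER_CUBIC)
h=575;b=cv2.copyMakeBorder(b,0,h-b.shape[0],0,0,cv2.BORDER_CONSTANT)
cv2.imwrite('pics/c1.png',np.hstack([a,b])[:,:,::-1]);print(a.shape,b.shape)
E
```

```text
green [ 0.5716 -0.4177 -0.0962] -5.51230579477544 0.966
blue [ 0.624  -0.0642  0.1378] 7.8925457498344125 0.952
yellow [ 0.6223 -0.1868 -0.0941] -5.39266849332863 0.934
sA [ 0.4491 -0.0017  0.0783] 4.484794725650506 0.808
sB [ 0.4466 -0.2121  0.0841] 4.819364993486643 0.765
sC [ 0.4508 -0.3252  0.0459] 2.627067744399553 0.836
rack [ 0.5292  0.1758 -0.0239] -1.372052014267654 0.978
bar [ 0.4356 -0.1178  0.1642] 9.407766038394573 0.909
blower [ 0.5473  0.391  -0.0071] -0.4041534129336452 0.837
(575, 300, 3) (575, 400, 3)
```

View pics/c1.png

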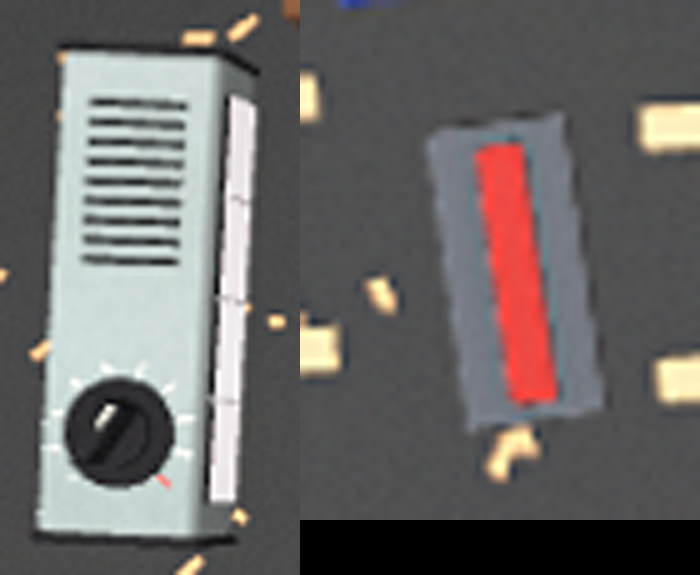

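>>> drive_tool --rows '[[[0,0,-0.044],[5.3,1.7,-1.2],8.5],[[0,0,-0.044],[5.3,1.7,-1.2],8.5],[[0,0,-0.044],[5.3,1.7,-1.2],8.5],[[0,0,-0.044],[5.3,1.7,-1.2],8.5],[[0,0,-0.044],[5.3,1.7,-1.2],8.5],[[0,0,-0.044],[5.3,1.7,-1.2],8.5],[[0,0,-0.044],[5.4,1.8,-1.2],8.5],[[0,0,-0.044],[5.4,1.8,-1.2],8.5]]' --force 60

```text
clock: 1.1
position: [0.5735, -0.4173, 0.1453]
ee_rot: [-0.0, 0.999, -0.048, -0.0]
contact_force: [0.6, -0.7, -0.2]
width: 0.0853
gripper_force: 0.0
```

```bash
python3 - <<'E'
from fit import *
np.set_printoptions(precision=4,suppress=True)
c=eyes.get_calibration('wrist');snap('wrist','w0',None,1)
print(w2px(c,[[.5716,-.4177,.022],[.5735,-.4173,.0]]))
im=np.load('pics/top0.npy');cal=eyes.get_calibration('top')
print(px2w(cal,[(95+120/5,130+432/5)],.09))
E
```

```text
[[281.1175 208.0377]
 [280.4681 199.8366]]
[[0.4611 0.3873]]
```

View pics/w0.png

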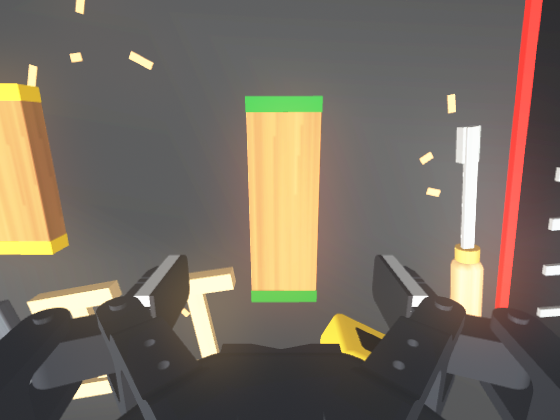

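The green blank is centred at about (284,203) in the wrist picture. The top-camera fit projects to (281,208), so the two agree. Descending to grasp it.

>>> drive_tool --rows '[[[0,0,0],[-0.2,0,-4],8.5],[[0,0,0],[0,0,-4],8.5],[[0,0,0],[0,0,-3],8.5],[[0,0,0],[0,0,-1.5],8.5],[[0,0,0],[0,0,-0.6],8.5],[[0,0,0],[0,0,0],5],[[0,0,0],[0,0,0],5],[[0,0,0],[0,0,0],5]]' --force 60

```text
clock: 2.15
position: [0.5709, -0.419, 0.0172]
ee_rot: [0.001, 0.999, -0.048, 0.001]
contact_force: [-1.2, -0.0, 4.7]
width: 0.058
gripper_force: 67.4
```

>>> drive_tool --rows '[[[0,0,0],[0,0,3],5],[[0,0,0],[0,0,5],5],[[0,0,0.012],[-0.7,5.5,0.5],5],[[0,0,0.012],[-0.7,6,0],5],[[0,0,0.012],[-0.7,6,0],5],[[0,0,0.012],[-0.7,6,0],5],[[0,0,0.012],[-0.7,6,0],5],[[0,0,0.012],[-0.7,6,0],5]]'

```text
clock: 3.15
position: [0.5276, -0.0613, 0.1007]
ee_rot: [0.0, 1.0, -0.012, 0.0]
contact_force: [0.4, -0.2, -1.5]
width: 0.0585
gripper_force: 66.8
```

>>> drive_tool --rows '[[[0,0,0],[0,6,0],5],[[0,0,0],[0,6,0],5],[[0,0,0],[0,6,0],5],[[0,0,0],[0,5,0],5],[[0,0,0],[0,0.5,0],5],[[0,0,0],[0,0,0],5]]'

```text
clock: 3.9
position: [0.5277, 0.1717, 0.1004]
ee_rot: [0.0, 1.0, -0.011, -0.0]
contact_force: [-0.4, -1.1, -0.9]
width: 0.0583
gripper_force: 66.8
```

>>> drive_tool --rows '[[[0,0,0],[0.1,0.4,-2],5],[[0,0,0],[0,0,-2],5],[[0,0,0],[0,0,-0.7],5],[[0,0,0],[0,0,-0.3],5],[[0,0,0],[0,0,-0.1],5],[[0,0,0],[0,0,0],5]]'

```text
clock: 4.65
position: [0.5295, 0.1757, 0.0499]
ee_rot: [-0.0, 1.0, -0.012, 0.001]
contact_force: [0.4, -0.2, -2.3]
width: 0.0587
gripper_force: 66.8
```

>>> drive_tool --rows '[[[0,0,0],[0,0,-0.2],5],[[0,0,0],[0,0,0],5],[[0,0,0],[0,0,0],7.5],[[0,0,0],[0,0,0],8.5],[[0,0,0],[0,0,1],8.5],[[0,0,0],[0,0,4],8.5],[[0,0,0],[0,0,4],0],[[0,0,0],[0,0,0],0]]'

```text
clock: 5.65
position: [0.5317, 0.1764, 0.1413]
ee_rot: [-0.001, 1.0, -0.012, 0.004]
contact_force: [0.0, -1.2, -0.5]
width: 0.051
gripper_force: 0.0
```

>>> drive_tool --rows '[[[0,0,0],[0,0,0],0],[[0,0,0],[0,0,0],0],[[0,0,0],[0,0,0],0],[[0,0,0],[0,0,0],0]]'

```text
clock: 6.15
position: [0.5288, 0.1757, 0.1366]
ee_rot: [0.0, 1.0, -0.012, -0.001]
contact_force: [-1.0, 0.3, 0.1]
width: -0.0001
gripper_force: 0.0
```

```bash
python3 - <<'E'
from fit import *
snap('scene','s1',(320,150,460,250),5)
E
```

```text
(no output)
```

View pics/s1.png

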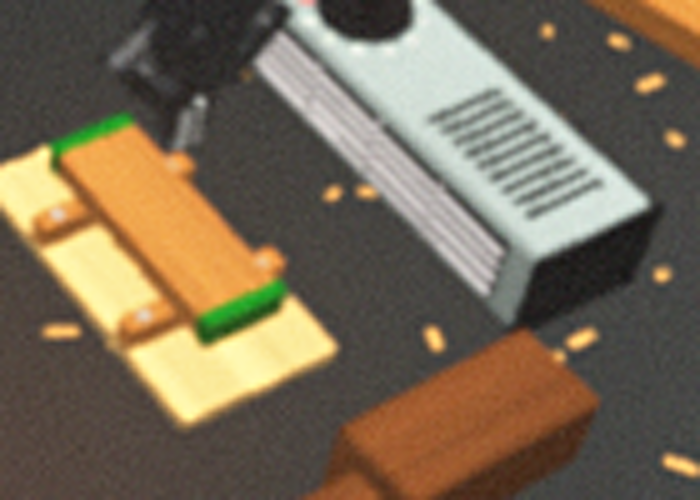

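The green blank lies centred across both bearers (middle about (165,230) in the crop). Pressing it now.

>>> drive_tool --rows '[[[0,0,0],[0,0,-4],0],[[0,0,0],[0,0,-2.3],0],[[0,0,0],[0,0,-0.6],0],[[0,0,0],[0,0,-0.3],0],[[0,0,0],[0,0,-0.3],0],[[0,0,0],[0,0,0],0],[[0,0,0],[0,0,0],0]]'

```text
clock: 7.08
position: [0.5297, 0.176, 0.065]
ee_rot: [-0.0, 1.0, -0.012, 0.001]
contact_force: [-3.0, -0.8, 10.0]
width: 0.0001
gripper_force: 5.0
```

>>> drive_tool --rows '[[[0,0,0],[0,0,-0.3],0],[[0,0,0],[0,0,-0.2],0],[[0,0,0],[0,0,0],0],[[0,0,0],[0,0,0],0],[[0,0,0],[0,0,0],0]]'

```text
clock: 7.7
position: [0.5298, 0.176, 0.0649]
ee_rot: [-0.0, 1.0, -0.011, 0.002]
contact_force: [-11.8, -2.8, 40.9]
width: -0.0001
gripper_force: 20.5
```

>>> drive_tool --rows '[[[0,0,0],[0,0,3],0],[[0,0,0],[0,0,4],3],[[0,0,0.02],[-2,-4.5,0],5],[[0,0,0.02],[-2,-4.5,0],5],[[0,0,0.02],[-2,-4.5,0],5],[[0,0,0.02],[-2,-4.4,0],5],[[0,0,0.02],[0,0,-1],5],[[0,0,0],[0,0,0],5]]'

```text
clock: 8.7
position: [0.4493, -0.003, 0.1175]
ee_rot: [-0.0, 0.999, 0.038, 0.0]
contact_force: [-0.7, -0.3, 0.6]
width: 0.0499
gripper_force: 0.0
```

```bash
python3 - <<'E'
from fit import *
c=eyes.get_calibration('wrist');snap('wrist','w1',None,1)
print(manip.get_state()['position'])
def corners(p):
    R=np.array([[np.cos(p[2]),-np.sin(p[2])],[np.sin(p[2]),np.cos(p[2])]])
    return np.c_[np.array([[.058,.04],[.058,-.04],[-.058,.04],[-.058,-.04],[0,0]])@R.T+p[:2],[.016]*5]
print(w2px(c,corners([.4491,-.0017,.078])))
print(w2px(c,[[.449,-.002,.011]]))
E
```

```text
[ 0.44968743 -0.00262892  0.11763203]
[[223.78793866 137.70028829]
 [332.52704649 137.41773764]
 [230.8215453  280.24914988]
 [326.77587514 280.07363391]
 [278.48609096 213.30850598]]
[[278.89741969 211.72423433]]
```

View pics/w1.png

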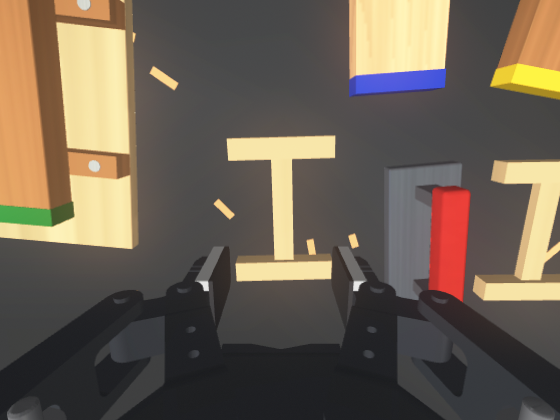

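The spacer spans pixels (227,137) to (332,281) in the wrist picture, as predicted, and is well aligned between the fingers.

>>> drive_tool --rows '[[[0,0,0],[0,0,-4],5],[[0,0,0],[0,0,-4],5],[[0,0,0],[0,0,-1.8],5],[[0,0,0],[0,0,-0.7],4],[[0,0,0],[0,0,0],0],[[0,0,0],[0,0,0],0],[[0,0,0],[0,0,0],0],[[0,0,0],[0,0,0],0]]' --force 40

```text
clock: 9.75
position: [0.4495, -0.0032, 0.013]
ee_rot: [0.0, 0.999, 0.038, 0.001]
contact_force: [-0.3, -0.3, 3.1]
width: 0.0148
gripper_force: 40.6
```

>>> drive_tool --rows '[[[0,0,0],[0,0,4],0],[[0,0,0],[0,0,5],0],[[0,0,-0.025],[2,4.5,0],0],[[0,0,-0.025],[2,4.5,0],0],[[0,0,-0.025],[2,4.5,0],0],[[0,0,-0.025],[2,4.4,0],0],[[0,0,0],[0,0,-1],0],[[0,0,0],[0,0,0],0]]'

```text
clock: 10.75
position: [0.5275, 0.1753, 0.0912]
ee_rot: [0.001, 1.0, -0.011, -0.002]
contact_force: [0.4, 0.1, -0.5]
width: 0.0144
gripper_force: 40.2
```

>>> drive_tool --rows '[[[0,0,0],[0,0,-1.2],0],[[0,0,0],[0,0,-0.8],0],[[0,0,0],[0,0,-0.4],0],[[0,0,0],[0,0,0],0],[[0,0,0],[0,0,0],2.5],[[0,0,0],[0,0,0],4.5],[[0,0,0],[0,0,0.5],4.5],[[0,0,0],[0,0,4],4.5]]'

```text
clock: 11.75
position: [0.527, 0.1754, 0.1118]
ee_rot: [0.001, 1.0, -0.012, -0.003]
contact_force: [0.5, 0.8, 0.2]
width: 0.0454
gripper_force: 0.0
```

>>> drive_tool --rows '[[[0,0,0.03],[1.6,-4,0.8],8.5],[[0,0,0.03],[1.6,-4,0],8.5],[[0,0,0.03],[1.6,-4,0],8.5],[[0,0,0.03],[1.6,-4,0],8.5],[[0,0,0.02],[1.6,-4,0],8.5],[[0,0,0.02],[1.6,-4,0],8.5],[[0,0,0],[0,0,0],8.5]]'

```text
clock: 12.62
position: [0.6265, -0.0672, 0.1217]
ee_rot: [0.001, 0.998, 0.067, 0.001]
contact_force: [-0.5, 0.6, -1.1]
width: 0.0849
gripper_force: 0.0
```

```bash
python3 - <<'E'
from fit import *
np.set_printoptions(precision=4,suppress=True)
c=eyes.get_calibration('wrist');snap('wrist','w2',None,1)
print(manip.get_state()['position'])
print(w2px(c,[[.624,-.0642,.022]]))
snap('top','t1')
im=np.load('pics/top0.npy')
snap('scene','s2')
a=np.load('pics/w2.npy');b=np.load('pics/s2.npy')
cv2.imwrite('pics/m2.png',cv2.resize(np.hstack([a[60:360,60:460],cv2.resize(b[150:250,320:453],(400,300))]),None,fx=1,fy=1)[:,:,::-1])
E
```

```text
[ 0.6254 -0.0653  0.1215]
[[275.5597 216.5378]]
```

View pics/m2.png

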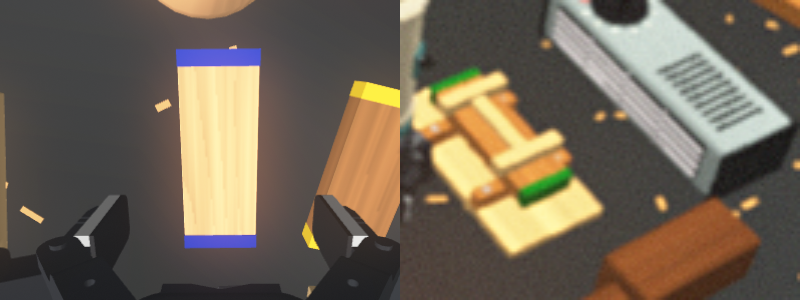

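The spacer lies squarely over the bearers. The blue blank is centred at about (278,208) in the wrist picture, with yellow clear to its right. Grasping blue.

>>> drive_tool --rows '[[[0,0,0],[-0.1,0.1,-4],8.5],[[0,0,0],[0,0,-4],8.5],[[0,0,0],[0,0,-1.8],8.5],[[0,0,0],[0,0,-0.8],8.5],[[0,0,0],[0,0,0],5],[[0,0,0],[0,0,0],5],[[0,0,0],[0,0,0],5],[[0,0,0],[0,0,0],5]]' --force 60

```text
clock: 13.78
position: [0.625, -0.0631, 0.0168]
ee_rot: [0.0, 0.998, 0.068, 0.001]
contact_force: [0.2, 1.6, 6.3]
width: 0.0583
gripper_force: 67.0
```

>>> drive_tool --rows '[[[0,0,0],[0,0,5],5],[[0,0,0],[0,0,5.5],5],[[0,0,-0.03],[-1.6,4,0],5],[[0,0,-0.03],[-1.6,4,0],5],[[0,0,-0.03],[-1.6,4,0],5],[[0,0,-0.03],[-1.6,4,0],5],[[0,0,-0.02],[-1.6,4,0],5],[[0,0,-0.02],[-1.6,4,0],5]]'

```text
clock: 14.78
position: [0.5271, 0.1778, 0.1201]
ee_rot: [0.0, 1.0, -0.012, -0.0]
contact_force: [0.0, 0.1, -1.6]
width: 0.0584
gripper_force: 66.2
```

>>> drive_tool --rows '[[[0,0,0],[0,0,-1],5],[[0,0,0],[0,0,-1],5],[[0,0,0],[0,0,-0.5],5],[[0,0,0],[0,0,-0.3],5],[[0,0,0],[0,0,0],5]]'

```text
clock: 15.4
position: [0.5283, 0.1762, 0.092]
ee_rot: [0.0, 1.0, -0.012, -0.0]
contact_force: [-0.4, 0.1, -1.2]
width: 0.0582
gripper_force: 66.2
```

>>> drive_tool --rows '[[[0,0,0],[0,0,-0.3],5],[[0,0,0],[0,0,-0.2],5],[[0,0,0],[0,0,0],5],[[0,0,0],[0,0,0],7.5],[[0,0,0],[0,0,0],8.5],[[0,0,0],[0,0,1],8.5],[[0,0,0],[0,0,4.5],8.5],[[0,0,0],[0,0,0],0]]'

```text
clock: 16.4
position: [0.531, 0.1775, 0.1465]
ee_rot: [-0.001, 1.0, -0.012, 0.004]
contact_force: [1.0, 0.3, -0.6]
width: 0.0695
gripper_force: 0.0
```

>>> drive_tool --rows '[[[0,0,0],[0,0,0],0],[[0,0,0],[0,0,0],0],[[0,0,0],[0,0,0],0],[[0,0,0],[0,0,0],0],[[0,0,0],[0,0,-2],0],[[0,0,0],[0,0,-1],0],[[0,0,0],[0,0,0],0]]'

```text
clock: 17.27
position: [0.5273, 0.1767, 0.1114]
ee_rot: [0.0, 1.0, -0.012, -0.001]
contact_force: [-0.4, 1.0, -0.6]
width: 0.0003
gripper_force: 0.0
```

>>> drive_tool --rows '[[[0,0,0],[0,0,-0.6],0],[[0,0,0],[0,0,-0.4],0],[[0,0,0],[0,0,-0.3],0],[[0,0,0],[0,0,-0.2],0],[[0,0,0],[0,0,0],0],[[0,0,0],[0,0,0],0],[[0,0,0],[0,0,0],0]]'

```text
clock: 18.15
position: [0.5283, 0.1769, 0.1029]
ee_rot: [-0.0, 1.0, -0.011, 0.002]
contact_force: [-8.9, -2.8, 32.1]
width: -0.0002
gripper_force: 15.9
```

>>> drive_tool --rows '[[[0,0,0],[0,0,4.5],0],[[0,0,0.015],[-1.1,-5.5,0],5],[[0,0,0.015],[-1.2,-5.5,0],5],[[0,0,0.015],[-1.2,-5.5,0],5],[[0,0,0.015],[-1.2,-5.6,0],5],[[0,0,0.015],[-1.2,-5.6,0],5],[[0,0,0.015],[-1.2,-5.6,0],5],[[0,0,0.015],[-1.1,-5.6,0],5]]'

```text
clock: 19.15
position: [0.4456, -0.214, 0.1427]
ee_rot: [0.0, 0.999, 0.041, 0.001]
contact_force: [0.2, 0.1, 0.6]
width: 0.0499
gripper_force: 0.0
```

>>> drive_tool --rows '[[[0,0,0],[0,0,-2],5],[[0,0,0],[0,0,0],5]]'

```text
clock: 19.4
position: [0.4447, -0.2122, 0.1213]
ee_rot: [-0.001, 0.999, 0.04, -0.001]
contact_force: [-0.8, 1.1, 0.4]
width: 0.0496
gripper_force: 0.0
```

```bash
python3 - <<'E'
from fit import *
np.set_printoptions(precision=4,suppress=True)
c=eyes.get_calibration('wrist');snap('wrist','w3',None,1)
s=manip.get_state();print(s['position'],2*np.arctan2(s['ee_rot'][2],s['ee_rot'][1]))
print(w2px(c,[[.4466,-.2121,.011]]))
snap('scene','s3')
a=np.load('pics/w3.npy');b=np.load('pics/s3.npy')
cv2.imwrite('pics/m3.png',np.hstack([a[60:360,60:460],cv2.resize(b[150:250,320:453],(400,300))])[:,:,::-1])
E
```

```text
[ 0.4455 -0.2119  0.122 ] 0.08126187146214872
[[280.458 207.591]]
```

View pics/m3.png

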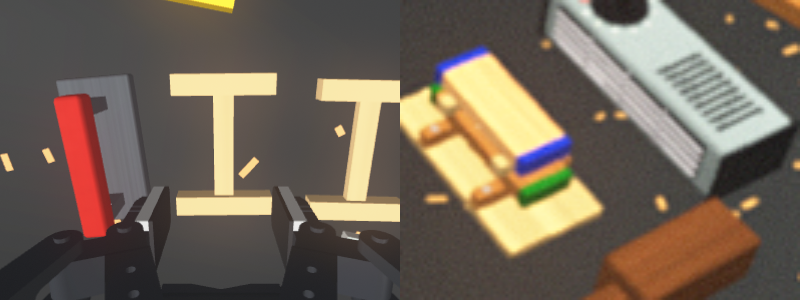

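The blue blank sits flat and centred on the stack. The spacer rail is at about (284,205), between the fingers. Grasping it.

>>> drive_tool --rows '[[[0,0,0],[0.1,0,-4],5],[[0,0,0],[0,0,-4],5],[[0,0,0],[0,0,-2.2],5],[[0,0,0],[0,0,-0.7],4],[[0,0,0],[0,0,0],0],[[0,0,0],[0,0,0],0],[[0,0,0],[0,0,0],0],[[0,0,0],[0,0,0],0]]' --force 40

```text
clock: 20.5
position: [0.4479, -0.2125, 0.0144]
ee_rot: [0.001, 0.999, 0.041, 0.001]
contact_force: [0.2, 0.7, 6.8]
width: 0.0145
gripper_force: 41.1
```

>>> drive_tool --rows '[[[0,0,0],[0,0,6],0],[[0,0,0],[0,0,6],0],[[0,0,-0.018],[1.3,5.5,1],0],[[0,0,-0.018],[1.3,5.5,0],0],[[0,0,-0.018],[1.3,5.5,0],0],[[0,0,-0.018],[1.3,5.5,0],0],[[0,0,-0.018],[1.3,5.6,0],0],[[0,0,-0.018],[1.3,5.6,0],0]]'

```text
clock: 21.5
position: [0.5251, 0.1215, 0.1434]
ee_rot: [0.0, 1.0, -0.013, 0.0]
contact_force: [1.8, 0.3, -0.6]
width: 0.0146
gripper_force: 40.4
```

>>> drive_tool --rows '[[[0,0,0],[0.3,3,0],0],[[0,0,0],[0.1,2.7,0],0],[[0,0,0],[0,0,-1.5],0],[[0,0,0],[0,0,-0.5],0],[[0,0,0],[0,0,0],0]]'

```text
clock: 22.12
position: [0.5283, 0.1756, 0.1224]
ee_rot: [0.0, 1.0, -0.014, -0.001]
contact_force: [-0.7, -0.0, -0.5]
width: 0.0141
gripper_force: 40.4
```

>>> drive_tool --rows '[[[0,0,0],[0.1,0,-1],0],[[0,0,0],[0,0,-0.5],0],[[0,0,0],[0,0,-0.2],0],[[0,0,0],[0,0,0],0],[[0,0,0],[0,0,0],2.5],[[0,0,0],[0,0,0],4.5],[[0,0,0],[0,0,0.5],4.5],[[0,0,0],[0,0,4],4.5]]'

```text
clock: 23.12
position: [0.528, 0.1765, 0.1495]
ee_rot: [0.001, 1.0, -0.013, -0.003]
contact_force: [-0.0, 0.2, 1.1]
width: 0.0449
gripper_force: 0.0
```

```bash
python3 - <<'E'
from fit import *
np.set_printoptions(precision=4,suppress=True)
snap('top','t3');im=np.load('pics/t3.npy');cal=eyes.get_calibration('top')
print(fit(im,cal,blank(.14),ROI(405,203,475,280),any_,-.1))
a=cv2.resize(im[120:260,150:370],None,fx=3.2,fy=3.2,interpolation=cv2.INTER_CUBIC)
cv2.imwrite('pics/t3.png',a[:,:,::-1])
E
```

```text
(array([ 0.6228, -0.1871, -0.1113]), np.float64(0.9307082295417786))
```

View pics/t3.png

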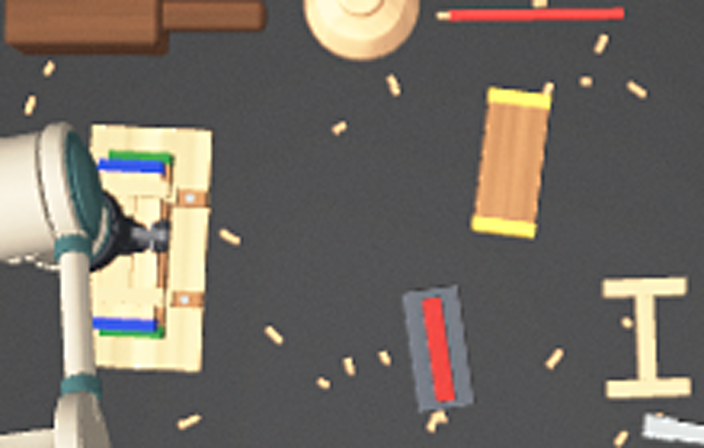

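Yellow has not moved, and the stack looks aligned. Going for yellow.

>>> drive_tool --rows '[[[0,0,0],[0.3,-3,1],8.5],[[0,0,-0.011],[1.3,-5,0],8.5],[[0,0,-0.011],[1.3,-5,-1],8.5],[[0,0,-0.011],[1.3,-5,-1],8.5],[[0,0,-0.011],[1.3,-5,-1],8.5],[[0,0,-0.011],[1.3,-5,-1],8.5],[[0,0,-0.011],[1.3,-5,0],8.5],[[0,0,-0.011],[1.3,-3.3,0],8.5]]'

```text
clock: 24.18
position: [0.6245, -0.1888, 0.1215]
ee_rot: [0.0, 0.999, -0.053, 0.0]
contact_force: [0.4, 0.9, 1.1]
width: 0.0851
gripper_force: 0.0
```

```bash
python3 - <<'E'
from fit import *
np.set_printoptions(precision=4,suppress=True)
c=eyes.get_calibration('wrist');snap('wrist','w4',None,1)
s=manip.get_state();print(s['position'],2*np.arctan2(s['ee_rot'][2],s['ee_rot'][1]))
im=np.load('pics/w4.npy')
print(fit(im,c,blank(.14),[180,100,380,290],any_,-.1))
E
```

```text
[ 0.6269 -0.1933  0.1215] -0.10671818008442999
(array([ 0.6371, -0.1963, -0.0544]), np.float64(0.7103530168533325))
```

View pics/w4.png

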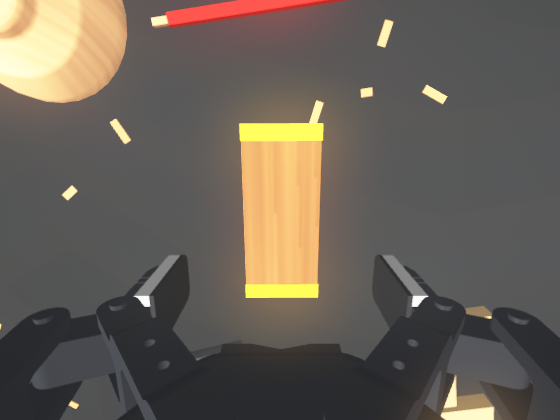

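Yellow is centred between the fingers at about (282,207). Grasping it.

>>> drive_tool --rows '[[[0,0,0],[0,0,-3],8.5],[[0,0,0],[0,0,-4],8.5],[[0,0,0],[0,0,-2.7],8.5],[[0,0,0],[0,0,-0.8],8.5],[[0,0,0],[0,0,0],5],[[0,0,0],[0,0,0],5],[[0,0,0],[0,0,0],5],[[0,0,0],[0,0,0],5]]' --force 60

```text
clock: 25.22
position: [0.6252, -0.1866, 0.0181]
ee_rot: [0.001, 0.999, -0.052, 0.002]
contact_force: [-0.2, 0.6, 5.9]
width: 0.0585
gripper_force: 67.0
```

>>> drive_tool --rows '[[[0,0,0],[0,0,5],5],[[0,0,0],[0,0,5],5],[[0,0,0.015],[-1.1,4,4],5],[[0,0,0.015],[-1.7,5.8,0],5],[[0,0,0.015],[-1.7,5.8,0],5],[[0,0,0.015],[-1.7,5.8,0],5],[[0,0,0.015],[-1.7,5.8,0],5],[[0,0,0.005],[-1.6,5,0],5]]'

```text
clock: 26.22
position: [0.5278, 0.1378, 0.1563]
ee_rot: [-0.0, 1.0, -0.011, -0.0]
contact_force: [0.7, 0.8, -0.5]
width: 0.0583
gripper_force: 66.2
```

>>> drive_tool --rows '[[[0,0,0],[0,3,0],5],[[0,0,0],[0,1,0],5],[[0,0,0],[0,0,0],5]]'

```text
clock: 26.6
position: [0.529, 0.1757, 0.1562]
ee_rot: [0.0, 1.0, -0.011, -0.0]
contact_force: [0.2, -1.1, -1.4]
width: 0.0582
gripper_force: 66.2
```

>>> drive_tool --rows '[[[0,0,0],[0.1,0,-1.5],5],[[0,0,0],[0,0,-0.9],5],[[0,0,0],[0,0,-0.4],5],[[0,0,0],[0,0,-0.2],5],[[0,0,0],[0,0,0],5]]'

```text
clock: 27.22
position: [0.5303, 0.1757, 0.1264]
ee_rot: [-0.0, 1.0, -0.012, 0.0]
contact_force: [0.2, -0.1, -1.5]
width: 0.0583
gripper_force: 66.2
```

>>> drive_tool --rows '[[[0,0,0],[0,0,-0.2],5],[[0,0,0],[0,0,0],5],[[0,0,0],[0,0,0],7.5],[[0,0,0],[0,0,0],8.5],[[0,0,0],[0,0,1],8.5],[[0,0,0],[0,0,4.5],8.5],[[0,0,0],[0,0,0],0],[[0,0,0],[0,0,0],0]]'

```text
clock: 28.22
position: [0.5299, 0.1759, 0.1795]
ee_rot: [-0.0, 1.0, -0.012, 0.0]
contact_force: [-0.3, 0.3, -0.5]
width: 0.0513
gripper_force: 0.0
```

>>> drive_tool --rows '[[[0,0,0],[0,0,0],0],[[0,0,0],[0,0,0],0],[[0,0,0],[0,0,0],0],[[0,0,0],[0,0,0],0],[[0,0,0],[0,0,-2],0],[[0,0,0],[0,0,-0.8],0],[[0,0,0],[0,0,0],0]]'

```text
clock: 29.1
position: [0.5296, 0.1757, 0.1508]
ee_rot: [0.0, 1.0, -0.012, -0.001]
contact_force: [-0.7, 0.8, -0.4]
width: -0.0002
gripper_force: 0.0
```

>>> drive_tool --rows '[[[0,0,0],[0,0,-0.6],0],[[0,0,0],[0,0,-0.5],0],[[0,0,0],[0,0,-0.3],0],[[0,0,0],[0,0,-0.2],0],[[0,0,0],[0,0,0],0],[[0,0,0],[0,0,0],0],[[0,0,0],[0,0,0],0]]'

```text
clock: 29.98
position: [0.5304, 0.1759, 0.1409]
ee_rot: [-0.0, 1.0, -0.011, 0.002]
contact_force: [-7.6, -2.1, 30.3]
width: -0.0002
gripper_force: 14.7
```

>>> drive_tool --rows '[[[0,0,0],[0,0,4.5],0],[[0,0,0.03],[-1.4,-4,0],4],[[0,0,0.03],[-1.6,-5,0],5],[[0,0,0.03],[-1.6,-5,0],5],[[0,0,0.03],[-1.6,-5,-1],5],[[0,0,0.03],[-1.6,-5,-2],5],[[0,0,0.03],[-1.6,-5,-2],5],[[0,0,0.008],[0,-0.4,0],5]]'

```text
clock: 30.98
position: [0.4341, -0.1204, 0.1292]
ee_rot: [-0.0, 0.997, 0.08, -0.001]
contact_force: [0.7, 0.6, 0.6]
width: 0.05
gripper_force: 0.0
```

```bash
python3 - <<'E'
from fit import *
np.set_printoptions(precision=4,suppress=True)
c=eyes.get_calibration('wrist');snap('wrist','w5',None,1)
s=manip.get_state();print(s['position'],2*np.arctan2(s['ee_rot'][2],s['ee_rot'][1]))
im=np.load('pics/w5.npy')
print(fit(im,c,BAR,[100,0,450,420],red,.15))
print(w2px(c,[s['position']*[1,1,0]+[0,0,.059]]))
snap('top','t5');cal=eyes.get_calibration('top');i=np.load('pics/t5.npy')
for L,z in((.14,.108),): print(fit(i,cal,blank(L),ROI(230,218,320,342),sat,0,z))
cv2.imwrite('pics/m5.png',np.hstack([im[60:360,60:460],cv2.resize(i[140:245,150:290],(400,300))])[:,:,::-1])
E
```

```text
[ 0.4355 -0.1197  0.1299] 0.1615146719461366
(array([ 0.4355, -0.1203,  0.1658]), np.float64(0.9624655842781067))
[[279.2315 223.4497]]
(array([0.5269, 0.1758, 0.1195]), np.float64(0.30994534492492676))
```

View pics/m5.png

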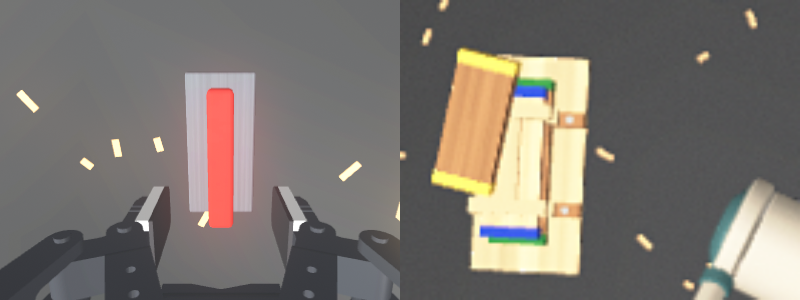

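The check paid off: the yellow blank has been knocked aside on the stack. It is now at about (475,120) in the right crop, rotated and offset towards +x and +y. Measuring it before mending.

```bash
python3 - <<'E'
from fit import *
np.set_printoptions(precision=4,suppress=True)
snap('scene','s6',(310,120,450,235),5)
cal=eyes.get_calibration('top')
c=np.array([(460,48),(520,65),(490,192),(432,180)],float)
P=np.c_[150+(c[:,0]-400)*140/400,140+c[:,1]*105/300]
for z in (.02,.054,.09,.13):
    w=px2w(cal,P,z);e=np.linalg.norm(w-np.roll(w,-1,0),axis=1);print(z,w.mean(0),e,np.arctan2(*(w[0]-w[3])[::-1]))
E
```

```text
0.02 [0.5735 0.2336] [0.0697 0.1449 0.0659 0.15  ] -0.1777083133727869
0.054 [0.5706 0.2256] [0.068  0.1414 0.0643 0.1464] -0.17770831337278634
0.09 [0.5675 0.2171] [0.0662 0.1377 0.0626 0.1426] -0.17770831337278611
0.13 [0.5641 0.2077] [0.0642 0.1336 0.0608 0.1383] -0.17770831337278664
```

View pics/s6.png

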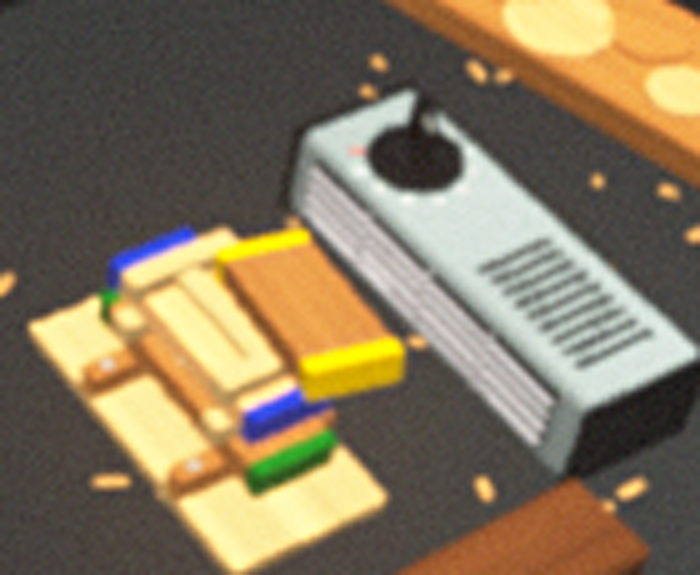

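>>> drive_tool --rows '[[[0,0,-0.04],[0,0,5],8.5],[[0,0,-0.04],[1,3,4],8.5],[[0,0,-0.04],[1.7,4.8,2],8.5],[[0,0,-0.04],[1.7,4.8,2],8.5],[[0,0,-0.04],[1.7,4.8,0],8.5],[[0,0,-0.04],[1.7,4.8,0],8.5],[[0,0,-0.04],[1.7,4.8,0],8.5],[[0,0,-0.04],[1.7,4.8,0],8.5]]'

```text
clock: 32.12
position: [0.5479, 0.2038, 0.2612]
ee_rot: [-0.0, 0.997, -0.077, 0.001]
contact_force: [0.4, -0.1, 1.2]
width: 0.0853
gripper_force: 0.0
```

>>> drive_tool --rows '[[[0,0,0],[0,0,0],8.5],[[0,0,0],[0,0,0],8.5]]'

```text
clock: 32.38
position: [0.5473, 0.2011, 0.2605]
ee_rot: [0.0, 0.997, -0.076, -0.0]
contact_force: [-0.0, 0.7, 0.0]
width: 0.0852
gripper_force: 0.0
```

```bash
python3 - <<'E'
from fit import *
np.set_printoptions(precision=4,suppress=True)
s=manip.get_state();print(s['position'],2*np.arctan2(s['ee_rot'][2],s['ee_rot'][1]))
snap('wrist','w6',None,1.42)
E
```

```text
[0.5473 0.2011 0.2605] -0.15230665165731175
```

View pics/w6.png

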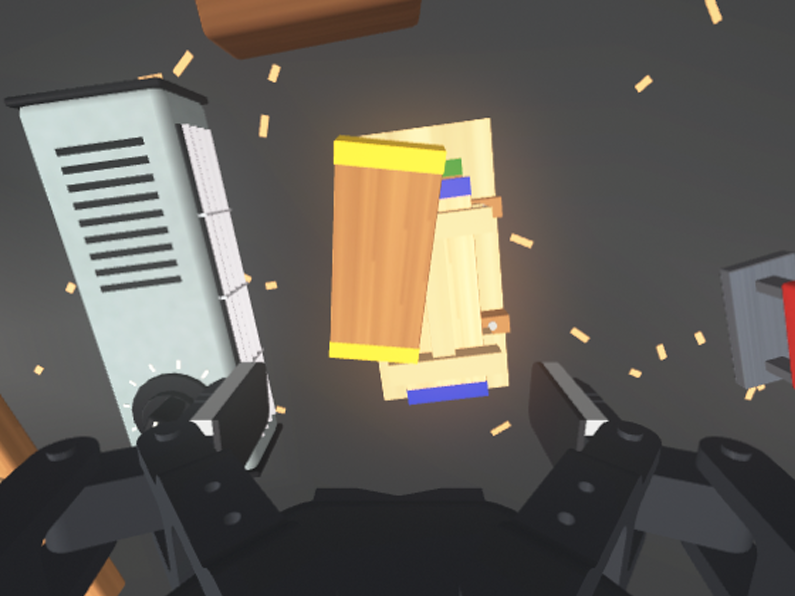

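```bash
python3 - <<'E'
from fit import *
np.set_printoptions(precision=4,suppress=True)
c=eyes.get_calibration('wrist');K=np.array(c['camera_matrix']);V=np.array(c['view'])
im=cv2.cvtColor(np.load('pics/w6.npy'),cv2.COLOR_RGB2GRAY)
p=np.array([(334,140),(445,148),(419,361),(330,356)],float)/1.42
q=cv2.undistortPoints(p[:,None],K,np.array([c['k1'],0,0,0,0.]))[:,0]
o=np.array([[.07,.03,.011],[.07,-.03,.011],[-.07,-.03,.011],[-.07,.03,.011]])
ok,rv,tv,err=cv2.solvePnPGeneric(o,q,np.eye(3),None,flags=cv2.SOLVEPNP_IPPE)[:4]
F=np.diag([1,-1,-1.])
for r,t in zip(rv,tv):
    R=V[:3,:3].T@F@cv2.Rodrigues(r)[0];T=V[:3,:3].T@(F@t[:,0]-V[:3,3]);print(T,'x',R[:,0],'z',R[:,2])
cam=-V[:3,:3].T@V[:3,3];print('cam',cam, 'look',-V[2,:3])
# spacer -x stick: edges in picture
print('stick -x far-left,right-end', px2w(c,np.array([(388,360),(500,347),(507,383),(385,400)])/1.42,.108))
print('blue near', px2w(c,np.array([(408,390),(487,381)])/1.42,.092))
E
```

```text
[0.5621 0.2079 0.1406] x [-0.1966 -0.9179  0.3447] z [-0.0037 -0.3509 -0.9364]
[0.5845 0.2033 0.1424] x [-0.3002 -0.9204 -0.2505] z [-0.4456  0.3675 -0.8163]
cam [0.6139 0.1897 0.3921] look [-0.2589  0.0405 -0.9651]
stick -x far-left,right-end [[0.4926 0.216 ]
 [0.4903 0.1377]
 [0.4623 0.1354]
 [0.4624 0.223 ]]
blue near [[0.4594 0.2065]
 [0.4577 0.147 ]]
```

```bash
python3 - <<'E'
from fit import *
from scipy.optimize import least_squares
from scipy.spatial.transform import Rotation as Ro
np.set_printoptions(precision=4,suppress=True)
c=eyes.get_calibration('wrist');ct=eyes.get_calibration('top')
p=np.array([(334,140),(445,148),(419,361),(330,356)],float)/1.42
cc=np.array([(460,48),(520,65),(490,192),(432,180)],float)
pt=np.c_[150+(cc[:,0]-400)*.35,140+cc[:,1]*.35]
o=np.array([[.07,.03,.011],[.07,-.03,.011],[-.07,-.03,.011],[-.07,.03,.011]])
def res(v,both=True):
    P=o@Ro.from_euler('ZYX',v[3:]).as_matrix().T+v[:3]
    r=(w2px(c,P)-p).ravel()
    return np.r_[r,(w2px(ct,P)-pt).ravel()] if both else r
for b in(True,False):
    s=least_squares(res,[.564,.208,.119,-.178,0,0],args=(b,));print(s.x,s.fun.round(1))
E
```

```text
[ 0.5666  0.2079  0.1176 -0.2378 -0.2008  0.0494] [-0.1 -0.3 -0.   0.5 -0.3 -0.2  0.4  0.3  0.5 -0.3 -0.3 -1.  -0.2  0.5
  0.3 -0.4]
[ 0.5667  0.2078  0.1177 -0.2374 -0.1996  0.0428] [-0.1 -0.5 -0.   0.4 -0.3 -0.1  0.5  0.2]
```

The blank is tilted 0.2 rad over the +x stick, with its centre at (0.567, 0.208, 0.118) and yaw -0.238. I'll align the tool to the tilted blank, regrasp it and level it.

>>> drive_tool --rows '[[[0,0,-0.086],[0.8,0.9,-4],8.5],[[-0.024,-0.097,0],[0,0,-4],8.5],[[-0.024,-0.097,0],[0,0,-0.6],8.5],[[0,0,0],[0,0,0],8.5],[[0,0,0],[0,0,0],8.5]]' --force 60

```text
clock: 33.05
position: [0.5572, 0.2085, 0.1759]
ee_rot: [0.012, 0.988, -0.12, 0.1]
contact_force: [0.4, 0.1, 1.0]
width: 0.0846
gripper_force: 0.0
```

```bash
python3 - <<'E'
from h import *
np.set_printoptions(precision=4,suppress=True)
from scipy.spatial.transform import Rotation as Ro
s=manip.get_state();w=s['ee_rot'];R=Ro.from_quat([*w[1:],w[0]]).as_matrix();print(s['position']);print(R)
B=Ro.from_euler('ZYX',[-.238,-.2,.045]).as_matrix();print(B)
T=np.array([.5666,.2079,.1177])+.007*B[:,2];print('shift cm',(T-s['position'])*100)
e=B@np.diag([1,-1,-1.])@R.T;print('turn',Ro.from_matrix(e).as_rotvec())
E
```

```text
[0.5572 0.2085 0.1759]
[[ 0.9512 -0.2397  0.1945]
 [-0.235  -0.9709 -0.047 ]
 [ 0.2001 -0.001  -0.9798]]
[[ 0.9524  0.2268 -0.2035]
 [-0.2311  0.9729  0.0031]
 [ 0.1987  0.0441  0.9791]]
shift cm [ 0.7976 -0.0596 -5.1328]
turn [ 0.0422 -0.0088  0.013 ]
```

>>> drive_tool --rows '[[[0.02,0,0],[0.3,0,-2],8.5],[[0,0,0],[0.3,0,-2],8.5],[[0,0,0],[0.2,-0.1,-1.1],8.5],[[0,0,0],[0,0,0],8.5],[[0,0,0],[0,0,0],5],[[0,0,0],[0,0,0],5],[[0,0,0],[0,0,0],5],[[0,0,0],[0,0,0],5]]'

```text
clock: 34.05
position: [0.5649, 0.2083, 0.1246]
ee_rot: [0.002, 0.988, -0.121, 0.099]
contact_force: [0.5, 0.2, 5.6]
width: 0.0586
gripper_force: 63.7
```

>>> drive_tool --rows '[[[0,0,0],[0,0,1],5],[[0,0,0],[0,0,3],5],[[0.024,0.097,0],[0,0,3],5],[[0.024,0.097,0],[0,0,0],5],[[0,0,0.1],[-1.7,-1.6,0],5],[[0,0,0.11],[-1.7,-1.6,0],5],[[0,0,0],[0,0,0],5],[[0,0,0],[0,0,0],5]]'

```text
clock: 35.05
position: [0.5305, 0.1761, 0.1935]
ee_rot: [-0.01, 1.0, -0.018, -0.002]
contact_force: [0.3, 0.6, -0.9]
width: 0.0583
gripper_force: 64.8
```

```bash
python3 - <<'E'
from fit import *
np.set_printoptions(precision=4,suppress=True)
from scipy.spatial.transform import Rotation as Ro
s=manip.get_state();w=s['ee_rot'];R=Ro.from_quat([*w[1:],w[0]]).as_matrix();print(s['position'],s['width']);print(R)
B=Ro.from_euler('Z',-.024).as_matrix()
e=B@np.diag([1,-1,-1.])@R.T;print('turn',Ro.from_matrix(e).as_rotvec())
im=eyes.get_image('wrist');b=eyes.get_image('scene')
cv2.imwrite('pics/m7.png',np.hstack([im[60:360,60:460],cv2.resize(b[120:235,310:463],(400,300))])[:,:,::-1])
E
```

```text
[0.5305 0.1761 0.1935] 0.058295491213797665
[[ 0.9993 -0.0364 -0.0033]
 [-0.0363 -0.9991  0.0196]
 [-0.004  -0.0194 -0.9998]]
turn [-0.0196 -0.0034  0.0124]
```

View pics/m7.png

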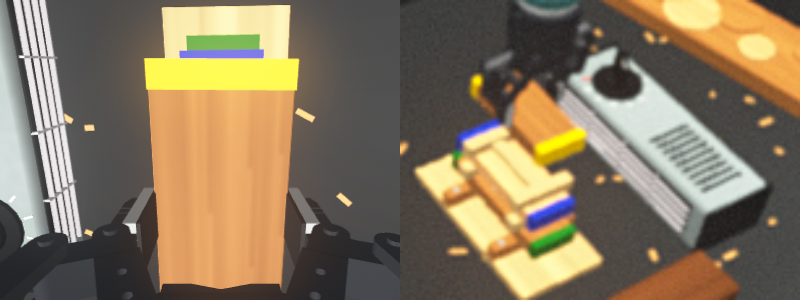

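The yellow blank is held level above the stack, and the stack below is intact. Lowering it.

>>> drive_tool --rows '[[[-0.02,-0.003,0.012],[0,0,-3],5],[[0,0,0],[0,0,-2.2],5],[[0,0,0],[0,0,-0.7],5],[[0,0,0],[0,0,-0.4],5],[[0,0,0],[0,0,-0.2],5],[[0,0,0],[0,0,0],5],[[0,0,0],[0,0,0],5]]'

```text
clock: 36.02
position: [0.5304, 0.1759, 0.1289]
ee_rot: [0.0, 1.0, -0.012, -0.0]
contact_force: [-0.2, 0.4, -1.5]
width: 0.0583
gripper_force: 64.8
```

>>> drive_tool --rows '[[[0,0,0],[0,0,-0.1],5],[[0,0,0],[0,0,-0.1],5],[[0,0,0],[0,0,0],5]]'

```text
clock: 36.4
position: [0.5304, 0.1759, 0.1267]
ee_rot: [0.0, 1.0, -0.012, -0.0]
contact_force: [-0.1, -0.6, 0.9]
width: 0.0584
gripper_force: 65.2
```

>>> drive_tool --rows '[[[0,0,0],[0,0,-0.1],5],[[0,0,0],[0,0,0],5],[[0,0,0],[0,0,0],7.5],[[0,0,0],[0,0,0],8.5],[[0,0,0],[0,0,1],8.5],[[0,0,0],[0,0,4.5],8.5],[[0,0,0],[0,0,0],0],[[0,0,0],[0,0,0],0]]'

```text
clock: 37.4
position: [0.5299, 0.1758, 0.1805]
ee_rot: [0.0, 1.0, -0.012, -0.001]
contact_force: [-0.0, 0.4, -0.2]
width: 0.051
gripper_force: 0.0
```

>>> drive_tool --rows '[[[0,0,0],[0,0,0],0],[[0,0,0],[0,0,0],0],[[0,0,0],[0,0,0],0],[[0,0,0],[0,0,0],0],[[0,0,0],[0,0,-2],0],[[0,0,0],[0,0,-0.8],0],[[0,0,0],[0,0,0],0]]'

```text
clock: 38.28
position: [0.5296, 0.1757, 0.1517]
ee_rot: [0.001, 1.0, -0.012, -0.001]
contact_force: [0.3, -0.1, -1.1]
width: 0.0003
gripper_force: 0.0
```

>>> drive_tool --rows '[[[0,0,0],[0,0,-0.6],0],[[0,0,0],[0,0,-0.5],0],[[0,0,0],[0,0,-0.3],0],[[0,0,0],[0,0,-0.3],0],[[0,0,0],[0,0,0],0],[[0,0,0],[0,0,0],0],[[0,0,0],[0,0,0],0]]'

```text
clock: 39.15
position: [0.5303, 0.1759, 0.1409]
ee_rot: [0.0, 1.0, -0.011, 0.001]
contact_force: [-8.1, -1.4, 29.5]
width: -0.0001
gripper_force: 14.8
```

>>> drive_tool --rows '[[[0,0,0],[0,0,4.5],0],[[0,0,0.03],[-1.4,-4,0],4],[[0,0,0.03],[-1.6,-5,0],5],[[0,0,0.03],[-1.6,-5,0],5],[[0,0,0.03],[-1.6,-5,-1],5],[[0,0,0.03],[-1.6,-5,-2],5],[[0,0,0.03],[-1.6,-5,-2],5],[[0,0,0.008],[0,-0.4,0],5]]'

```text
clock: 40.15
position: [0.4341, -0.1204, 0.1291]
ee_rot: [0.0, 0.997, 0.08, -0.002]
contact_force: [0.4, 0.7, 0.6]
width: 0.05
gripper_force: 0.0
```

```bash
python3 - <<'E'
from fit import *
np.set_printoptions(precision=4,suppress=True)
c=eyes.get_calibration('wrist');snap('wrist','w8',None,1)
s=manip.get_state();print(s['position'],2*np.arctan2(s['ee_rot'][2],s['ee_rot'][1]))
print(fit(np.load('pics/w8.npy'),c,BAR,[100,0,450,420],red,.15))
snap('top','t8');cal=eyes.get_calibration('top');i=np.load('pics/t8.npy').astype(int)
yel=lambda i:(i[:,:,0]>170)&(i[:,:,1]>150)&(i[:,:,2]<90)
sub=i[140:250,160:230];m=yel(sub).astype(np.uint8)
n,l,st,ce=cv2.connectedComponentsWithStats(m)
for k in range(1,n):
    if st[k,4]>8: print(st[k],px2w(cal,[ce[k]+[160,140]],.13))
# expected wax blob centres
print(w2px(cal,[[.529+.065,.176,.13],[.529-.065,.176,.13]])-[160,140])
E
```

```text
[ 0.4355 -0.1197  0.1299] 0.16161557194908702
(array([ 0.4354, -0.1202,  0.1645]), np.float64(0.9632382392883301))
[[27.5336 32.4349]
 [26.2169 76.8514]]
```

```bash
python3 - <<'E'
from fit import *
np.set_printoptions(precision=4,suppress=True)
cal=eyes.get_calibration('top')
for f in('t5','t8'):
    i=np.load(f'pics/{f}.npy')[140:250,140:240]
    h=cv2.cvtColor(np.ascontiguousarray(i),cv2.COLOR_RGB2HSV);m=((h[:,:,0]>22)&(h[:,:,0]<38)&(h[:,:,1]>160)).astype(np.uint8)
    n,l,st,ce=cv2.connectedComponentsWithStats(m)
    print(f)
    for k in range(1,n):
        if st[k,4]>8: print(st[k],px2w(cal,[ce[k]+[140,140]],.13))
E
```

```text
t5
t8
```

```bash
python3 - <<'E'
from fit import *
np.set_printoptions(precision=4,suppress=True)
cal=eyes.get_calibration('top')
a=np.load('pics/t5.npy');print(a[158:163,178:184].tolist()[2], a[180,175])
for f in('t5','t8'):
    i=np.load(f'pics/{f}.npy')[140:250,140:240].astype(int)
    m=((np.minimum(i[:,:,0],i[:,:,1])-i[:,:,2]>90)&(i[:,:,0]-i[:,:,1]<45)).astype(np.uint8)
    n,l,st,ce=cv2.connectedComponentsWithStats(m)
    print(f)
    for k in range(1,n):
        if st[k,4]>8: print(st[k],ce[k],px2w(cal,[ce[k]+[140,140]],.13))
E
```

```text
[[255, 255, 127], [255, 255, 121], [255, 255, 115], [255, 255, 117], [255, 255, 113], [255, 234, 93]] [225 165 111]
t5
[ 30  17  21  10 106] [39.8396 21.5094] [[0.6256 0.1995]]
[21 60 21  9 91] [31.033  63.7143] [[0.5013 0.2215]]
t8
[38 30 21  6 89] [47.7528 32.9775] [[0.5924 0.1753]]
[35 74 23  5 93] [45.1075 76.3978] [[0.4652 0.1793]]
```

Yellow is back at (0.529, 0.177) with yaw -0.03, level and pressed. Grasping the weight's bar.

>>> drive_tool --rows '[[[0,0,0],[0,0,-4],5],[[0,0,0],[0,0,-3],5],[[0,0,0],[0,0,-1.3],5],[[0,0,0],[0,0,-0.5],5],[[0,0,0],[0,0,0],0],[[0,0,0],[0,0,0],0],[[0,0,0],[0,0,0],0],[[0,0,0],[0,0,0],0]]' --force 100

```text
clock: 41.25
position: [0.4373, -0.1189, 0.0434]
ee_rot: [0.001, 0.997, 0.082, 0.001]
contact_force: [0.5, -1.8, 7.0]
width: 0.0164
gripper_force: 98.3
```

>>> drive_tool --rows '[[[0,0,0],[0,0,5],0],[[0,0,0],[0,0,5.5],0],[[0,0,0],[0,0,5.5],0],[[0,0,-0.035],[1.8,5,1],0],[[0,0,-0.035],[1.8,5.5,0],0],[[0,0,-0.035],[1.8,5.5,0],0],[[0,0,-0.035],[1.8,5.5,0],0],[[0,0,-0.035],[1.8,5,0],0]]'

```text
clock: 42.25
position: [0.5246, 0.1486, 0.2105]
ee_rot: [0.001, 1.0, -0.005, -0.003]
contact_force: [1.2, -0.6, -6.7]
width: 0.0162
gripper_force: 101.0
```

>>> drive_tool --rows '[[[0,0,-0.015],[0.4,2.5,0],0],[[0,0,0],[0,0.5,0],0],[[0,0,0],[0,0,0],0]]'

```text
clock: 42.62
position: [0.5287, 0.1762, 0.2109]
ee_rot: [0.001, 1.0, -0.012, -0.002]
contact_force: [-0.7, -0.2, -7.3]
width: 0.0163
gripper_force: 101.0
```

>>> drive_tool --rows '[[[0,0,0],[0.2,0,-1.5],0],[[0,0,0],[0,0,-1],0],[[0,0,0],[0,0,-0.5],0],[[0,0,0],[0,0,-0.3],0],[[0,0,0],[0,0,0],0]]'

```text
clock: 43.25
position: [0.5321, 0.1767, 0.1793]
ee_rot: [0.001, 1.0, -0.013, -0.001]
contact_force: [0.7, -0.9, -7.0]
width: 0.0162
gripper_force: 101.0
```

>>> drive_tool --rows '[[[0,0,0],[0,0,-0.2],0],[[0,0,0],[0,0,-0.1],0],[[0,0,0],[0,0,0],0]]'

```text
clock: 43.62
position: [0.532, 0.1769, 0.1764]
ee_rot: [0.0, 1.0, -0.012, -0.001]
contact_force: [-0.3, 0.3, -7.1]
width: 0.0163
gripper_force: 101.0
```

>>> drive_tool --rows '[[[0,0,0],[0,0,-0.1],0],[[0,0,0],[0,0,-0.1],0],[[0,0,0],[0,0,0],0]]'

```text
clock: 44.0
position: [0.5319, 0.1768, 0.1742]
ee_rot: [0.001, 1.0, -0.013, -0.001]
contact_force: [0.4, 0.1, -7.3]
width: 0.0164
gripper_force: 101.0
```

>>> drive_tool --rows '[[[0,0,0],[0,0,-0.1],0],[[0,0,0],[0,0,-0.1],0],[[0,0,0],[0,0,0],0]]'

```text
clock: 44.38
position: [0.5322, 0.1769, 0.1734]
ee_rot: [0.0, 1.0, -0.013, -0.0]
contact_force: [-2.7, -0.5, 2.0]
width: 0.0163
gripper_force: 102.3
```

Contact. Releasing, lifting, and checking.

>>> drive_tool --rows '[[[0,0,0],[0,0,0],2.5],[[0,0,0],[0,0,0],5],[[0,0,0],[0,0,0],5],[[0,0,0],[0,0,2],5],[[0,0,0],[0,0,4],5],[[0,0,0],[-2,-5,2],5],[[0,0,0],[-3,-5,0],5],[[0,0,0],[0,-5,0],5]]' --force 60

```text
clock: 45.38
position: [0.4802, 0.026, 0.253]
ee_rot: [0.0, 1.0, -0.012, -0.0]
contact_force: [1.5, -0.7, -1.1]
width: 0.0497
gripper_force: 0.0
```

>>> drive_tool --rows '[[[0,0,0],[0,-5,0],5],[[0,0,0],[0,-5,0],5],[[0,0,0],[0,0,0],5]]'

```text
clock: 45.75
position: [0.4823, -0.0763, 0.2524]
ee_rot: [0.001, 1.0, -0.015, -0.0]
contact_force: [0.4, 0.4, -0.2]
width: 0.0499
gripper_force: 0.0
```

```bash
python3 - <<'E'
from fit import *
np.set_printoptions(precision=4,suppress=True)
snap('top','t9');snap('scene','s9');cal=eyes.get_calibration('top');i=np.load('pics/t9.npy')
print(manip.get_state()['position'],manip.get_state()['clock'])
print('bar',fit(i,cal,BAR,[150,130,240,250],red,0,.130))
j=i[140:250,140:240].astype(int)
m=((np.minimum(j[:,:,0],j[:,:,1])-j[:,:,2]>90)&(j[:,:,0]-j[:,:,1]<45)).astype(np.uint8)
n,l,st,ce=cv2.connectedComponentsWithStats(m)
for k in range(1,n):
    if st[k,4]>8: print(st[k],px2w(cal,[ce[k]+[140,140]],.13))
# dial: bright line on dark bar & red tick
h=i[195:240,95:145].astype(int)
d=(h.max(2)<75).astype(np.uint8)
n,l,st,ce=cv2.connectedComponentsWithStats(d)
for k in range(1,n):
    if st[k,4]>30: print('dark',st[k],ce[k]+[95,195],px2w(cal,[ce[k]+[95,195]],.09))
g=h.mean(2).astype(int)
print('\n'.join(' '.join(f'{v:3d}' for v in r) for r in g[8:35,10:40]))
E
```

```text
[ 0.482  -0.0732  0.2523] 45.85
bar (array([ 0.5315,  0.1786, -0.0176]), np.float64(0.864905834197998))
[38 30 21  6 60] [[0.5944 0.176 ]]
[35 75 23  4 85] [[0.4648 0.1782]]
dark [ 13  11  22  21 341] [118.5689 216.3138] [[0.4613 0.3887]]
dark [ 5 41 43  4 91] [121.1429 237.7802] [[0.3969 0.3787]]
231 225 219 222 222 223 223 224 224 224 248 254 239 224 223 222 220 234 243 229 223 222 224 223 223 224 223 225 223 200
231 225 222 222 222 223 224 223 225 225 236 251 243 231 232 228 226 252 241 223 222 224 223 223 224 224 224 225 224 199
230 225 223 222 233 231 223 224 228 233 194 169 152 130 130 150 186 237 234 226 225 225 223 222 221 223 223 225 222 197
230 223 223 220 253 254 236 232 199 136  90  71  61  52  52  64  86 108 121 174 224 228 222 220 237 227 224 223 222 196
225 223 219 221 233 248 219 137  91  54  46  48  49  51  50  46  45  47  47  73 137 216 225 255 250 228 224 223 220 191
227 221 220 224 229 204 126  55  44  46  52  51  52  49  54  50  52  49  49  46  58 135 239 240 229 224 224 225 220 190
225 222 222 228 199 118  57  45  50  48  39  34  41  43  42  44  57  55  53  54  
[... 1738 characters left out ...]
 179  93  44  52  54  54  57  54  54  51  50  54  52  50  49  31  95 205 223 219 219 218 216 188 157
217 216 215 230 243 235 172  86  44  46  50  52  50  53  52  55  52  48  45  66 196 196 185 217 217 216 217 214 186 157
214 216 215 218 221 220 218 221 154  56  41  43  45  44  49  44  41  62  99 192 225 222 190 180 212 217 218 213 185 152
215 216 216 216 214 215 216 220 219 216 192 141 124 125 122 116 191 215 214 219 220 217 218 201 216 218 218 207 182 150
214 214 215 217 216 214 214 215 217 219 220 221 220 220 217 215 220 217 218 219 218 219 217 218 217 217 218 207 178 149
214 214 215 216 216 214 215 215 214 215 217 219 220 218 220 219 217 215 217 217 216 215 216 218 217 217 217 207 179 149
```

```bash
python3 - <<'E'
from fit import *
np.set_printoptions(precision=3,suppress=True)
s=manip.get_state();print(s['qpos'])
cal=eyes.get_calibration('top')
print(w2px(cal,[[.462,.3887,.122],[.462,.3887,.09]])-[105,203])
a=np.radians(-29)
for k in(21,-21): print(w2px(cal,[[.462+k/1e3*np.cos(a),.3887+k/1e3*np.sin(a),.122]])-[105,203])
E
```

```text
[-0.293  0.138  1.662 -0.     1.342  1.304]
[[ 9.627 12.912]
 [13.561 13.076]]
[[13.28   6.748]]
[[ 5.975 19.08 ]]
```

>>> drive_tool --rows '[[[0,0,0.18],[-1.3,2.9,0],5],[[0,0,0.18],[-1.3,2.9,0],5],[[0,0,0.18],[-1.3,2.9,0],5],[[0,0,0.18],[-1.3,2.9,0],5],[[0,0,0.18],[-1.3,2.9,0],5],[[0,0,0.18],[-1.3,2.9,0],5],[[0,0,0.18],[-1.3,2.9,0],5],[[0,0,0.18],[-1.3,2.9,0],5]]'

```text
clock: 46.85
position: [0.3767, 0.1611, 0.2524]
ee_rot: [0.0, 0.757, 0.653, 0.0]
contact_force: [0.4, 0.0, -0.5]
width: 0.05
gripper_force: 0.0
```

>>> drive_tool --rows '[[[0,0,0.18],[1.2,3.3,0],5],[[0,0,0.18],[1.2,3.3,0],5],[[0,0,0.18],[1.2,3.3,0],5],[[0,0,0.18],[1.2,3.3,0],5],[[0,0,0.18],[1.2,3.3,0],5],[[0,0,0.18],[1.2,3.3,0],5],[[0,0,0.18],[1.2,3.3,0],5],[[0,0,0],[0,0,0],5]]'

```text
clock: 47.85
position: [0.4611, 0.3932, 0.2516]
ee_rot: [0.0, 0.229, 0.973, 0.001]
contact_force: [0.0, 0.5, -0.8]
width: 0.0496
gripper_force: 0.0
```

```bash
python3 - <<'E'
from fit import *
np.set_printoptions(precision=4,suppress=True)
s=manip.get_state();c=eyes.get_calibration('wrist');snap('wrist','w9')
print(s['position'],2*np.arctan2(s['ee_rot'][2],s['ee_rot'][1]),s['qpos'])
u=w2px(c,[[.4612,.3887,.122]])[0];print(u)
i=np.load('pics/w9.npy').astype(int);a,b=int(u[0])-60,int(u[1])-60
h=i[max(b,0):b+120,max(a,0):a+120]
# white line: bright inside dark disc
d=(h.max(2)<100).astype(np.uint8);n,l,st,ce=cv2.connectedComponentsWithStats(d);k=1+st[1:,4].argmax()
o=[max(a,0),max(b,0)]
hull=np.zeros_like(d);cn=cv2.findContours((l==k).astype(np.uint8),0,2)[0];cv2.fillConvexPoly(hull,cv2.convexHull(np.vstack(cn)),1)
w=((h.min(2)>150)&(cv2.erode(hull,np.ones((7,7)))>0)).astype(np.uint8)
print('dark',st[k],ce[k]+o)
n,l,st,ce=cv2.connectedComponentsWithStats(w)
for k in range(1,n):
    if st[k,4]>15:
        ys,xs=np.where(l==k);vx,vy,x0,y0=cv2.fitLine(np.c_[xs,ys].astype(np.float32),2,0,.01,.01)[:,0]
        P=px2w(c,[[x0+o[0]-10*vx,y0+o[1]-10*vy],[x0+o[0]+10*vx,y0+o[1]+10*vy]],.122);D=P[1]-P[0]
        print(st[k],P.mean(0),np.degrees(np.arctan2(D[1],D[0])))
E
```

```text
[0.4611 0.3932 0.2516] 2.6790866568846803 [ 0.591   0.3173  1.4215  0.0005  1.4014 -0.5173]
[275.3504 203.9647]
dark [  31   18   66   65 3352] [278.6217 192.5021]
[60 65  5 15 38] [0.4708 0.3854] 145.37327920634968
```

>>> drive_tool --rows '[[[0,0,-0.1],[0,-0.2,-4],5],[[0,0,0],[0,0,-5],5],[[0,0,0],[0,0,-3.4],5],[[0,0,0],[0,0,-1.5],5],[[0,0,0],[0,0,-0.5],5],[[0,0,0],[0,0,0],5]]' --force 30

```text
clock: 48.65
position: [0.4625, 0.3882, 0.1094]
ee_rot: [0.001, 0.28, 0.96, 0.001]
contact_force: [0.3, -0.3, -0.2]
width: 0.0497
gripper_force: 0.0
```

>>> drive_tool --rows '[[[0,0,0],[0,0,0],0],[[0,0,0],[0,0,0],0],[[0,0,0],[0,0,0],0],[[0,0,0],[0,0,0],0],[[0,0,0],[0,0,0],0]]'

```text
clock: 49.28
position: [0.4635, 0.3897, 0.1098]
ee_rot: [0.002, 0.28, 0.96, 0.003]
contact_force: [1.3, 5.1, 4.0]
width: 0.0131
gripper_force: 34.5
```

>>> drive_tool --rows '[[[0,0,-0.15],[0,0.1,0],0],[[0,0,-0.17],[0,0,0],0],[[0,0,-0.17],[0,0,0],0],[[0,0,-0.17],[0,0,0],0],[[0,0,-0.17],[0,0,0],0],[[0,0,-0.17],[0,0,0],0],[[0,0,-0.17],[0,0,0],0],[[0,0,-0.17],[0,0,0],0]]'

```text
clock: 50.28
position: [0.4605, 0.3888, 0.1097]
ee_rot: [-0.0, 0.817, 0.577, -0.001]
contact_force: [-4.5, 1.9, 9.0]
width: 0.0135
gripper_force: 35.3
```

```bash
python3 -c "
from h import *
s=manip.get_state();print(s['contact_force'],s['moment'],s['qpos'],s['position'],s['width'],2*np.arctan2(s['ee_rot'][2],s['ee_rot'][1]))"
```

```text
[-4.51509947  1.90765315  9.04891415] [0.25316603 0.84016169 0.0572496 ] [ 5.85848348e-01  4.16738335e-01  1.63803790e+00 -3.67132486e-05
  1.08926354e+00  9.27436159e-01] [0.46046177 0.38881894 0.10970431] 0.013475798516505905 1.2292255592300647
```

>>> drive_tool --rows '[[[0,0,-0.14],[0,0,0],0],[[0,0,-0.14],[0,0,0],0],[[0,0,-0.1],[0,0,0],0],[[0,0,-0.06],[0,0,0],0],[[0,0,0],[0,0,0],0]]'

```text
clock: 50.9
position: [0.4595, 0.3894, 0.1097]
ee_rot: [-0.001, 0.922, 0.387, -0.002]
contact_force: [-5.9, 3.0, 9.9]
width: 0.0133
gripper_force: 35.4
```

```bash
python3 -c "
from h import *
s=manip.get_state();print(s['contact_force'],s['moment'],s['qpos'][5],s['width'],2*np.arctan2(s['ee_rot'][2],s['ee_rot'][1]))"
```

```text
[-5.92642223  2.95131339  9.92592769] [ 0.44733101  1.07473627 -0.04177903] 1.3619889026863123 0.013309453599998147 0.7940256379663049
```

>>> drive_tool --rows '[[[0,0,-0.06],[0,0,0],0],[[0,0,-0.06],[0,0,0],0],[[0,0,0],[0,0,0],0]]'

```text
clock: 51.28
position: [0.4592, 0.3891, 0.1098]
ee_rot: [0.0, 0.943, 0.332, -0.002]
contact_force: [-6.4, 1.8, 10.5]
width: 0.0136
gripper_force: 69.4
```

```bash
python3 -c "
from h import *
s=manip.get_state();print(s['contact_force'],s['moment'],s['qpos'][5],s['width'],2*np.arctan2(s['ee_rot'][2],s['ee_rot'][1]))"
```

```text
[-6.36406782  1.81291246 10.50986141] [0.34526425 1.19476011 0.95888787] 1.4791489016231518 0.013611680467350208 0.6778060338563947
```

The moment about z jumped to 0.96 N·m, so the dial is at its stop. Pressing a little more, then releasing and retreating.

>>> drive_tool --rows '[[[0,0,-0.04],[0,0,0],0],[[0,0,0],[0,0,0],0],[[0,0,0],[0,0,0],0],[[0,0,0],[0,0,0],3],[[0,0,0],[0,0,0],5],[[0,0,0],[0,0,2],5],[[0,0,0],[0,0,5],5],[[0,0,0],[0,0,6],5]]'

```text
clock: 52.28
position: [0.4617, 0.3877, 0.2379]
ee_rot: [0.002, 0.95, 0.312, -0.002]
contact_force: [1.0, 1.1, 0.4]
width: 0.0502
gripper_force: 0.0
```

>>> drive_tool --rows '[[[0,0,0],[-4,-4,3],5],[[0,0,0],[-4,-4,0],5],[[0,0,0],[-3,-5,0],5],[[0,0,0],[0,-5,0],5],[[0,0,0],[0,-5,0],5],[[0,0,0],[0,-5,0],5],[[0,0,0],[0,-5,0],5],[[0,0,0],[0,0,0],5]]'

```text
clock: 53.28
position: [0.3529, 0.0565, 0.2675]
ee_rot: [0.001, 0.951, 0.309, -0.001]
contact_force: [-0.7, 0.3, 0.2]
width: 0.0502
gripper_force: 0.0
```

```bash
python3 - <<'E'
from fit import *
np.set_printoptions(precision=4,suppress=True)
snap('top','t10');cal=eyes.get_calibration('top');i=np.load('pics/t10.npy')
print(manip.get_state()['position'],manip.get_state()['contact_force'])
print('bar',fit(i,cal,BAR,[150,130,240,250],red,0,.130))
j=i[140:250,140:240].astype(int)
m=((np.minimum(j[:,:,0],j[:,:,1])-j[:,:,2]>90)&(j[:,:,0]-j[:,:,1]<45)).astype(np.uint8)
n,l,st,ce=cv2.connectedComponentsWithStats(m)
for k in range(1,n):
    if st[k,4]>8: print(st[k],px2w(cal,[ce[k]+[140,140]],.13))
g=i[195:240,95:145].mean(2).astype(int)
print('\n'.join(' '.join(f'{v:3d}' for v in r) for r in g[8:35,10:38]))
E
```

```text
[0.3529 0.0583 0.2675] [ 0.0673  1.087  -0.9767]
bar (array([ 0.5302,  0.1788, -0.0284]), np.float64(0.8596718311309814))
[38 30 21  6 60] [[0.5944 0.176 ]]
[35 75 22  4 84] [[0.4649 0.1786]]
230 223 221 222 223 222 224 222 223 223 248 254 239 224 223 220 221 234 242 229 222 223 223 223 223 222 223 223
229 226 223 220 222 222 223 224 223 224 235 251 243 231 231 228 225 252 240 222 221 223 223 222 223 223 224 225
230 225 222 221 232 230 222 225 227 234 195 171 152 130 130 146 185 236 234 226 225 223 222 221 222 222 224 224
227 224 224 222 252 254 237 232 197 134  90  69  61  52  50  64  87 106 121 175 223 227 221 218 236 227 222 224
228 223 222 220 233 247 216 134  92  55  44  45  48  47  51  47  49  45  48  72 137 217 225 255 250 228 222 223
226 220 220 221 227 204 125  54  44  51  52  50  54  55  54  52  51  53  54  46  55 134 238 239 231 223 223 224
225 220 222 226 199 117  59  48  48  48  49  45  43  47  39  41  52  53  53  50  46  55 144 215 223 224 224 224
225 222 224 211 142  49  30  29  25  28  45  54  49  52  53  50  37  41  51  52  52  48  49 212 228 225 224 223
222 222 225 
[... 1415 characters left out ...]
  32 147 213 221 219 217 219
216 215 215 218 218 177  92  43  51  53  53  50  50  54  52  55  54  52  53  47  32  97 205 221 217 219 218 215
216 214 214 230 243 234 173  86  44  49  50  51  52  50  51  54  49  47  44  65 195 194 185 216 218 215 216 213
216 215 216 217 219 220 217 219 155  55  40  45  48  44  46  44  41  62 100 193 224 224 190 179 213 217 218 211
212 215 216 216 215 215 217 221 219 216 193 140 123 121 122 116 189 216 213 218 219 219 215 198 215 218 216 208
213 215 215 217 216 214 212 216 217 217 218 218 217 219 218 215 218 218 216 219 217 216 217 217 218 218 217 205
213 214 215 216 213 214 215 215 214 215 215 219 221 216 220 218 215 215 217 217 216 215 215 218 217 217 217 205
```

The dial's line points at the red tick, and the weight and blanks are centred. Handing in.

```bash
python3 -c "
from rig import job
print(job.sign_off())"
```

```text
the job is handed in; nothing more can be done
None
```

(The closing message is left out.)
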